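# Load polished specimens into the surface scanner with the fork lifter

## Robot

A 7-joint arm with a two-finger parallel gripper is mounted at the origin on the work surface. World frame = base frame: x ahead of the robot, y to its left, z up, the work surface at z = 0. Lengths are in m, angles in rad, forces in N, time in s.
With the tool pointing down it reaches from about 0.35 to 0.9 m from the base axis. Payload 8.1 kg.
Tool frame: the origin (TCP) lies midway between the tips of the shut fingers; the grasp point (between the pads) lies 19 mm behind it; z points along the fingers, y is the line along which they close (so a half turn about z gives the same grasp; the last joint's range is limited). The gripper opens to 92 mm and grips with 3 to 60 N. Pads are 19 mm wide; open, the fingers measure 130 mm over their backs; the gripper's body (75 mm by 190 mm) begins 47 mm behind the grasp point.
Start: joints at [-1.275, 0.434, 0.025, 1.573, -0.012, 1.134, -0.075], TCP at [0.243, 0.576, 0.227] pointing down, gripper open.
Joint ranges: [-2.62, 2.62], [-0.44, 2.09], [-1.27, 1.32], [0.08, 2.57], [-1.32, 4.46], [0.12, 2], [-2.74, 2.74]. Speed limits (rad/s): [2.22, 2.22, 3.01, 3.01, 3.14, 3.14, 3.14].

## Interface

Orientations are given as a rotation vector (axis times angle).
In Python, from cell import arm gives the robot as it stands.
- The arm moves only by the tool move_arm, never from a script. Its argument "motion" is a list of rows, each an object of numbers: "tx", "ty", "tz": the shift along the tool's x, y, z normalised to -1 to 1, where 1 is 1000 mm; "twist": the turn about the tool's z normalised to -1 to 1, where 1 is pi/2 rad. In form: [{"tx": .., "ty": .., "tz": .., "twist": ..}, ...]. A call has 1 to 12 rows; each row shifts and turns the commanded pose from where the row before left it, along the tool's axes as they then stand; what a row does not reach is not made up. A row lasts 1/10 s, in which the tool goes at most 50 mm and 8.59 degrees, less where a joint would pass 70% of its speed; a pose out of reach is approached as far as the arm can. A call with a number of a shift or a turn outside -1 to 1 is refused whole. A call with a gripper value outside its range is refused whole. "gripper" is the gripper's target within -1 to 1 (shut at 1, half-way at 0, fully open at -1), set as the call begins (left out, the last holds). The fingers move at their own pace and stop on an object; "squeeze" is the grip in N (left out, the last holds). Time passes only in rows, so rows that do not move let the fingers close. It gives the time, the measured TCP pose, the force, the opening and the grip force at its end, in the units of the state.
- arm.observe(): the state, without advancing time (a new reading comes with each control period).
- arm.get_image(name): name is "side" or "top" or "wrist"; returns the picture (400x640x3 uint8, red, green, blue); there is no depth.
- arm.calibration(name): a dict with "K" (3x3 intrinsics, pixels), "T" (4x4, takes a point from camera to world coordinates). Camera axes: x right, y down, z forward; pixel columns grow to the right and rows downward; lengths in m; the calibration is good to about 2 mm. A picture is of the moment at which its call begins: read the wrist's pose just before it. calibration takes no time and is no camera call; for the wrist camera it gives the pose at the moment of the call.
- arm.sign_off(): hands the job in; it is judged then, once.
Trained networks look in the newest picture that a camera, given by its name, has taken for a name from the list of things; names that differ only in an ending like _2 or _b are one class to them, and where a whole thing is asked for, a point or a joint stands for the part that bears it (a point fixed in the world has none). Each returns a list of dicts, best first, with "conf" (0 to 1); they miss things now and then, are a little off and sometimes report something else, mostly with a low value. They report only what shows in the picture. A call takes as long as a camera call. They do not tell look-alikes from the thing itself.
- arm.look_for(camera, query): "point" ([column, row] as shares, 0 to 1, of the picture: columns of its width, rows of its height, amid what is visible of it).
- arm.regions_of(camera, query): "region" (400x640 bool, what is visible of it) and "point" ([column, row] as shares, 0 to 1, of the picture: columns of its width, rows of its height, amid what is visible of it).
- arm.place_of(camera, query): "point" ([column, row] as shares, 0 to 1, of the picture: columns of its width, rows of its height: a listed point, or the origin of a listed thing).
The state is a dict: "clock": time; "joints": joint angles; "dq": joint speeds; "joint_efforts": joint torques, N m; "position": TCP position; "ee_rot": TCP orientation; "force": force on the tool from outside, world axes, zero at the start; "ft_torque": the same for the moment, N m; "width": opening from 0.0 (shut) to 1.0 (fully open); "gripper_force": force on a finger pad.
Only numpy, scipy, OpenCV 4.12 (cv2) and the standard library are available. Lean on these libraries where they do the work, as an engineer would, in place of code of your own. Each camera call takes 0.05 s, during which the arm holds its last target. There are 200 camera calls.

## Task

Pull the scanner's carriage right out, then use the fork lifter from the mat to carry every polished specimen on the drying rack, level, onto an anvil of the carriage, each centred on an anvil of its own. When all are loaded, slide the carriage fully home with the specimens still in place, and leave the lifter standing on its plate, wholly on the mat. Never touch a specimen with the gripper, never tip or drop one, and leave the other things on the bench alone.

Things in the scene. Friction and masses are not known exactly. Their poses are not given: they have to be found in the camera images.
- rack: Drying rack, fixed: white plate 70 (x) x 250 (y) x 12 mm with four upright aluminium stubs, 16 mm diameter, flat tops 70 mm above the bench, in a row along its y at -90, -30, +30, +90 mm. Origin: under the plate's centre. Specimens stand on some stubs and overhang them all round. Its -x side (towards the robot) is free for bringing the lifter in.
- scanner: Bench-top scanner, fixed: cream box 228 mm wide (y), 140 mm high, clear top window, open mouth 120 mm high in front. Its carriage slides out of the mouth along the scanner's -x (to the robot). Origin: on the bench, below the middle anvil when the carriage is right out; the box's front face is at x = +53 mm from it, its back at +235 mm.
- carriage (a joint): How far the scanner's carriage is out, m: 0 = fully home, 0.11 = right out (end stops at both). Slides with a light friction of about 1.5 N plus a damping of 8 N per m/s, and stays where it is left.
- carriage_handle (a point): Centre of the grip of the carriage's handle: an upright grey fin, 12 mm thick (y), 50 mm long (x), from 6 to 42 mm above the bench; this point is 30 mm up, 130 mm in front (-x) of the middle anvil, and moves with the carriage. A bar as wide as the fin joins it to the carriage plate (60 x 190 mm, top 20 mm above the bench). x axis = the scanner's x.
- lifter_grip (a point): Fork lifter, loose, 150 g, standing on the mat: flat aluminium plate 42 x 4 mm with an upright grey grip tab 12 mm thick (y), 40 mm long (x), up to 74 mm above its underside. This point: middle of the tab, 52 mm above the underside. x axis points to the tines. Plate from x = -30 to +65 mm, two tines on to +118 mm, each 8 mm wide, 26 mm clear gap between them to straddle a 16 mm stub or anvil.
- lifter_mid (a point): Middle of the lifter's footprint (148 x 42 mm), at its underside, 44 mm ahead (+x) of the grip point.
- lifter_seat (a point): Point between the tines, at the height of their top face, over which a carried specimen should be centred: 90 mm ahead (+x) of the grip point, 4 mm above the lifter's underside.
- mat: Thin blue-grey mat for the lifter, fixed, 190 (x) x 110 (y) x 3 mm. Origin: under its centre.
- anvil0 (a point): Centre of the flat top of the anvil at the carriage's -y side: an upright steel column 16 mm in diameter, its top 70 mm above the bench; anvils are 60 mm apart. Moves with the carriage.
- anvil1 (a point): Centre of the flat top of the middle anvil: an upright steel column 16 mm in diameter, its top 70 mm above the bench; anvils are 60 mm apart. Moves with the carriage.
- anvil2 (a point): Centre of the flat top of the anvil at the carriage's +y side: an upright steel column 16 mm in diameter, its top 70 mm above the bench; anvils are 60 mm apart. Moves with the carriage.
- spec0_center (a point): Polished specimen: a dark brown moulded disc, 40 mm diameter, 12 mm high, 35 g, with a bright metal piece in its top face. This point is its centre, half-way up. It stands loosely on a rack stub. May be absent.
- spec1_center (a point): Polished specimen: a dark brown moulded disc, 40 mm diameter, 12 mm high, 35 g, with a bright metal piece in its top face. This point is its centre, half-way up. It stands loosely on a rack stub. May be absent.
- spec2_center (a point): Polished specimen: a dark brown moulded disc, 40 mm diameter, 12 mm high, 35 g, with a bright metal piece in its top face. This point is its centre, half-way up. It stands loosely on a rack stub. May be absent.
- spec3_center (a point): Polished specimen: a dark brown moulded disc, 40 mm diameter, 12 mm high, 35 g, with a bright metal piece in its top face. This point is its centre, half-way up. It stands loosely on a rack stub. May be absent.
- alcohol: Not part of the job: clear wash bottle with white cap, 64 mm diameter, 170 mm tall. Origin: centre of its underside.
- dish: Not part of the job: shallow glass dish, 64 mm diameter, 30 mm tall. Origin: centre of its underside.
- paste: Not part of the job: white jar with black cap, 56 mm diameter, 60 mm tall. Origin: centre of its underside.
- loupe: Not part of the job: grey hand magnifier, 42 mm diameter, 44 mm tall. Origin: centre of its underside.
- refblock: Not part of the job: square steel reference block, 60 x 60 x 16 mm. Origin: centre of its underside.
- can: Not part of the job: blue can, 60 mm diameter, 120 mm tall. Origin: centre of its underside.
- slidebox: Not part of the job: small cardboard box, 80 x 55 x 40 mm. Origin: centre of its underside.
Not all that is in view belongs to the job. What is shaped like the part that bears lifter_grip but orange is not meant.

How it is judged:
By the outcome, as a careful person would: the job done as asked, in the order asked, and still so for the second after the job is handed in, with the robot touching nothing.
Of spec0, spec1, spec2, spec3 only 2 to 3 are there at a start; the rules pass over those that are not, and their reading is None.
At some moment in a run one of lifter may be knocked a few centimetres aside while the robot is not near it.
It also fails if it takes over 210 s, if anything falls off the work surface, if the arm or the gripper's body presses on something with over 40 N, if the wrist force passes 120 N, or if a joint passes its speed limit or range.

## Working session

There is one attempt and no reset: what is moved stays moved. The work goes in short steps, Python scripts to look and compute and a tool call to move; the robot and the scene stay as the last step left them, time stands still between calls to the robot, and variables do not carry over. Pictures are saved under pics/ and viewed, at most 14 in all, crops included, and the job is handed in when it is done.

Besides the shell and the picture viewer there is one more tool, called after "Emit:" as name(argument=value, ...), one argument or row to a line, values as JSON. move_arm: Moves the arm, as the interface text tells. Scaled input: -1 to 1 covers 1000 mm each way for a shift and pi/2 rad each way for a turn. Its arguments: {"type":"object","properties":{"motion":{"type":"array","items":{"type":"object","properties":{"tx":{"type":"number"},"ty":{"type":"number"},"tz":{"type":"number"},"twist":{"type":"number"}}}},"gripper":{"type":"number"},"squeeze":{"type":"number"}},"required":["motion"]}

```bash
ls; mkdir -p pics
python3 - <<'E'
from cell import arm
import cv2,numpy as np
s=arm.observe();print({k:np.round(s[k],3) for k in('clock','position','ee_rot','force','width')})
for c in('side','top'):
    im=arm.get_image(c);cv2.imwrite(f'pics/{c}0.png',im[:,:,::-1])
    k=arm.calibration(c);print(c,np.round(k['K'],1).tolist(),np.round(k['T'],3).tolist())
E
```

```text
pics
{'clock': np.float64(0.0), 'position': array([0.243, 0.575, 0.226]), 'ee_rot': array([-6.220e-01, -3.079e+00,  2.000e-03]), 'force': array([ 0.968, -0.653, -0.43 ]), 'width': np.float64(1.002)}
side [[385.1, 0.0, 321.8], [0.0, 385.1, 203.1], [0.0, 0.0, 1.0]] [[-0.988, -0.104, 0.111, 0.428], [-0.152, 0.72, -0.677, 0.72], [-0.009, -0.686, -0.727, 0.873], [0.0, 0.0, 0.0, 1.0]]
top [[463.8, 0.0, 322.1], [0.0, 463.8, 199.1], [0.0, 0.0, 1.0]] [[0.018, -0.997, 0.072, 0.428], [-1.0, -0.018, 0.003, -0.032], [-0.002, -0.072, -0.997, 1.599], [0.0, 0.0, 0.0, 1.0]]
```

View pics/top0.png

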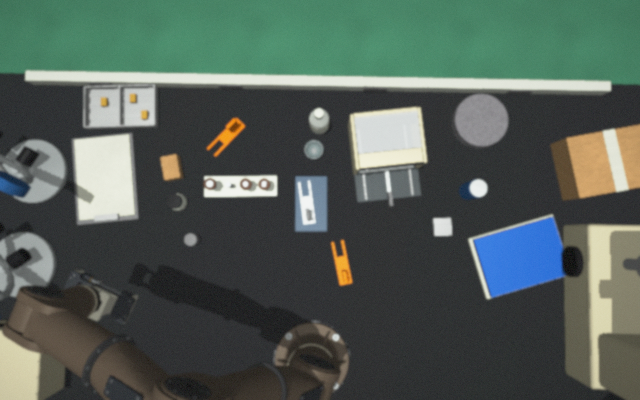

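View pics/side0.png

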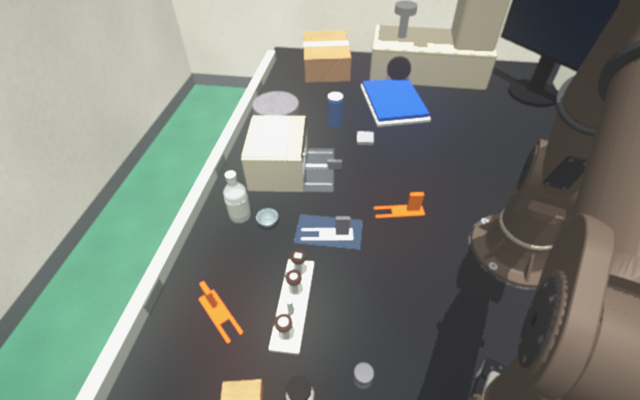

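Top view: the rack is at (240,186), with specimens at columns 210, 246 and 264 and an empty stub at about 233. The scanner is at (388,140), and its handle fin at (390,185). Candidates for the lifter are the grey and aluminium fork on the mat at (308,203), an orange fork at (225,135) and an orange fork at (342,262). I choose the one on the mat. Next I measure.

```bash
cat > h.py <<'E'
from cell import arm
import cv2,numpy as np
H=dict(lifter_grip=.055,lifter_mid=.003,lifter_seat=.007,carriage_handle=.03,anvil0=.07,anvil1=.07,anvil2=.07,rack=0,mat=0,scanner=0,spec0_center=.076,spec1_center=.076,spec2_center=.076,spec3_center=.076)
def ray(cal,p):
    K,T=cal['K'],cal['T'];d=T[:3,:3]@np.linalg.inv(K)@[p[0],p[1],1.];return T[:3,3],d
def at(cal,p,z):
    o,d=ray(cal,p);return o+d*(z-o[2])/d[2]
def px(p): return np.array(p)*[640,400]
def place(c,q,z=None,n=4,minc=.3):
    cal=arm.calibration(c)
    return [(round(r['conf'],2),np.round(px(r['point']),1),np.round(at(cal,px(r['point']),H[q] if z is None else z)[:2],4)) for r in arm.place_of(c,q)[:n] if r['conf']>minc]
def proj(c,P):
    cal=arm.calibration(c);T=np.linalg.inv(cal['T']);q=T[:3,:3]@np.array(P)+T[:3,3];q=cal['K']@q;return q[:2]/q[2]
def tool():
    s=arm.observe();R=cv2.Rodrigues(np.array(s['ee_rot'],float))[0];return s,np.array(s['position']),R
def togo(x,y,z,yaw):
    "shift in tool axes (m) and twist (rad) to TCP xyz with tool y axis along direction yaw (mod pi)"
    s,p,R=tool();d=R.T@(np.array([x,y,z])-p)
    cy=np.arctan2(R[1,1],R[0,1]);e=(yaw-cy+np.pi/2)%np.pi-np.pi/2
    print('pos',p.round(4),'tool-y yaw',round(np.degrees(cy),2),'tilt',R[2].round(3),'F',np.round(s['force'],1),'t',round(s['clock'],1),'w',round(s['width'],3))
    print('shift tool mm',(d*1000).round(1),'twist deg (tool, sign by down z)',round(-np.degrees(e),2),'units',round(-e/(np.pi/2),4))
E
python3 - <<'E'
from h import *
for c in('top','side'):
    arm.get_image(c)
    for q in('lifter_grip','lifter_seat','carriage_handle','anvil0','anvil2','rack','mat','scanner','spec0_center'):
        print(c,q,*place(c,q),sep='\n   ')
E
```

```text
top
   lifter_grip
   (0.94, array([307.6, 212.3]), array([0.4945, 0.0214]))
   (0.92, array([232.7, 127. ]), array([0.778 , 0.2801]))
   (0.89, array([342.1, 272. ]), array([ 0.2996, -0.0965]))
top
   lifter_seat
   (0.86, array([306.3, 186.9]), array([0.5842, 0.0292]))
   (0.8, array([217.1, 146.4]), array([0.7197, 0.3418]))
   (0.65, array([337.2, 246.5]), array([ 0.3817, -0.0806]))
top
   carriage_handle
   (0.58, array([388.3, 198.9]), array([ 0.546 , -0.2504]))
top
   anvil0
   (0.81, array([405.1, 155. ]), array([ 0.6905, -0.2996]))
   (0.56, array([370.6, 156.1]), array([ 0.6848, -0.1849]))
   (0.54, array([386.8, 158.2]), array([ 0.6787, -0.2388]))
top
   anvil2
   (0.81, array([405.1, 155. ]), array([ 0.6905, -0.2996]))
   (0.56, array([370.6, 156.1]), array([ 0.6848, -0.1849]))
   (0.54, array([386.8, 158.2]), array([ 0.6787, -0.2388]))
top
   rack
   (0.76, array([237.7, 185.9]), array([0.584 , 0.2673]))
top
   mat
   (0.92, array([309.7, 202. ]), array([0.5326, 0.0167]))
   (0.38, array([239.8, 186.9]), array([0.5807, 0.2598]))
top
   scanner
   (0.64, array([386.4, 184.
[... 387 characters left out ...]
(0.56, array([380.7, 209.5]), array([ 0.3789, -0.0858]))
side
   carriage_handle
   (0.74, array([335.2, 160.3]), array([ 0.542 , -0.2672]))
side
   anvil0
   (0.9, array([296.4, 154.3]), array([ 0.6656, -0.2323]))
   (0.69, array([294. , 166.5]), array([ 0.6612, -0.1723]))
side
   anvil2
   (0.9, array([296.4, 154.3]), array([ 0.6656, -0.2323]))
   (0.69, array([294. , 166.5]), array([ 0.6612, -0.1723]))
side
   rack
   (0.94, array([292.2, 304. ]), array([0.5817, 0.2604]))
side
   mat
   (0.87, array([329.7, 233.4]), array([0.52 , 0.023]))
   (0.35, array([294.3, 279.7]), array([0.5908, 0.1905]))
side
   scanner
side
   spec0_center
   (0.47, array([297.2, 255.9]), array([0.5831, 0.1674]))
```

Run:
```python
import cv2
im=cv2.imread('pics/top0.png')[80:260,190:440]
cv2.imwrite('pics/crop1.png',cv2.resize(im,None,fx=3.2,fy=3.2,interpolation=cv2.INTER_CUBIC))
```

```text
(no output)
```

View pics/crop1.png

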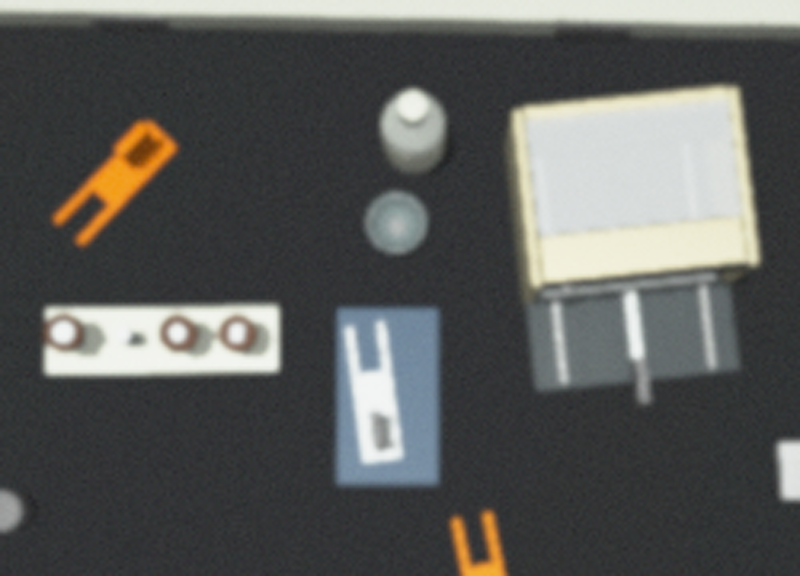

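The crop confirms it: the aluminium fork with the grey tab stands on the blue-grey mat at (308,203), tines towards +x. The orange ones at (225,135) and (342,262) are decoys. The specimens are at crop (65,333), (180,333) and (238,333). I move towards the handle with a wrist look at the rack on the way.

Run:
```python
from h import *
c=arm.calibration('wrist');s,p,R=tool();print(np.round(R,3));print('cam in tool',np.round(R.T@(c['T'][:3,3]-p),3),np.round(R.T@c['T'][:3,:3],2).tolist(),c['K'].round(0).tolist())
togo(.50,.26,.30,np.radians(90)); togo(.50,-.25,.25,np.radians(95.6))
```

```text
[[-0.922  0.388  0.   ]
 [ 0.388  0.922  0.   ]
 [-0.     0.    -1.   ]]
cam in tool [ 0.078 -0.001 -0.159] [[0.0, -0.96, -0.29], [1.0, 0.0, 0.0], [-0.0, -0.29, 0.96]] [[322.0, 0.0, 319.0], [0.0, 322.0, 201.0], [0.0, 0.0, 1.0]]
pos [0.2427 0.576  0.2268] tool-y yaw 67.15 tilt [-0.  0. -1.] F [-0.5 -0.1 -0.5] t 1.1 w 1.002
shift tool mm [-359.8 -191.2  -73.3] twist deg (tool, sign by down z) -22.85 units -0.2539
pos [0.2427 0.576  0.2268] tool-y yaw 67.15 tilt [-0.  0. -1.] F [-0.5 -0.1 -0.5] t 1.1 w 1.002
shift tool mm [-557.9 -661.2  -23.3] twist deg (tool, sign by down z) -28.45 units -0.3161
```

Emit:
move_arm(
  motion=[
    {"tx": -0.04,"ty": -0.021,"tz": -0.008},
    {"tx": -0.04,"ty": -0.021,"tz": -0.008},
    {"tx": -0.04,"ty": -0.021,"tz": -0.008},
    {"tx": -0.04,"ty": -0.021,"tz": -0.008},
    {"tx": -0.04,"ty": -0.021,"tz": -0.008},
    {"tx": -0.04,"ty": -0.021,"tz": -0.008},
    {"tx": -0.04,"ty": -0.021,"tz": -0.008},
    {"tx": -0.04,"ty": -0.021,"tz": -0.008},
    {"tx": -0.04,"ty": -0.021,"tz": -0.008},
    {"twist": -0.085},
    {"twist": -0.085},
    {"twist": -0.085},
  ],
)

```text
invalid input
```

Run:
```python
from h import *
im=arm.get_image('wrist');cv2.imwrite('pics/w1.png',im[:,:,::-1])
for q in('spec0_center','rack'): print(q,*place('wrist',q),sep='\n   ')
togo(.53,-.25,.25,np.radians(95.6))
```

```text
spec0_center
rack
pos [0.2427 0.576  0.2267] tool-y yaw 67.15 tilt [-0.  0. -1.] F [-0.2  0.6 -0.6] t 1.2 w 1.003
shift tool mm [-585.5 -649.5  -23.3] twist deg (tool, sign by down z) -28.45 units -0.3162
```

View pics/w1.png

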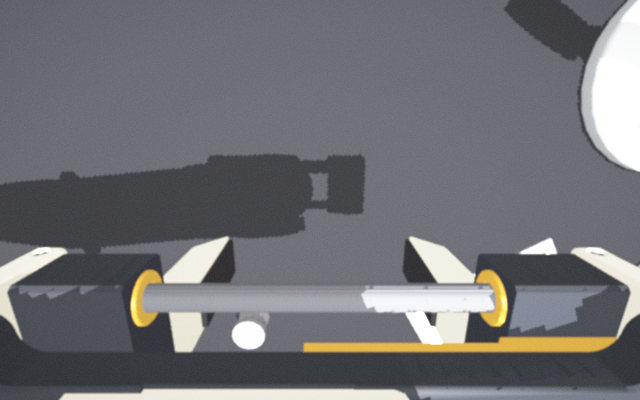

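Fields probably all have to be present in each row. I'll use a pose with the camera outward (tool x towards world +x), so that it sees tines and anvils.

```bash
cat >> h.py <<'E'
def togo(x,y,z,phi):
    "tool-axis shift (mm) and twist to TCP xyz with tool x axis along world yaw phi (deg)"
    s,p,R=tool();d=R.T@(np.array([x,y,z])-p)
    cy=np.degrees(np.arctan2(R[1,0],R[0,0]));e=(phi-cy+180)%360-180
    print('pos',p.round(4),'yaw',round(cy,2),'F',np.round(s['force'],1),'t',round(s['clock'],1),'w',round(s['width'],3),'j7',round(s['joints'][6],2))
    a=np.radians(e);M=np.array([[np.cos(a),-np.sin(a),0],[np.sin(a),np.cos(a),0],[0,0,1]]); 
    print('  mm before twist',(d*1000).round(1),'| twist deg',round(-e,2),'units',round(-e/90,4),'| mm if twist first',(np.array([[np.cos(a),-np.sin(a),0],[np.sin(a),np.cos(a),0],[0,0,1]])@d*1000).round(1))
E
python3 -c "
from h import *
togo(.46,-.25,.25,5.6)"
```

```text
pos [0.2427 0.576  0.2267] yaw 157.15 F [-0.2  0.6 -0.6] t 1.2 w 1.003 j7 -0.08
  mm before twist [-521.  -676.7  -23.3] | twist deg 151.55 units 1.6838 | mm if twist first [135.6 843.2 -23.3]
```

Emit:
move_arm(
  motion=[
    {"tx": -0.03,"ty": -0.035,"tz": -0.002,"twist": 0},
    {"tx": -0.03,"ty": -0.035,"tz": -0.002,"twist": 0},
    {"tx": -0.03,"ty": -0.035,"tz": -0.002,"twist": 0},
    {"tx": -0.03,"ty": -0.035,"tz": -0.002,"twist": 0},
    {"tx": -0.03,"ty": -0.035,"tz": -0.002,"twist": 0},
    {"tx": -0.03,"ty": -0.035,"tz": -0.002,"twist": 0},
    {"tx": -0.03,"ty": -0.035,"tz": -0.002,"twist": 0},
    {"tx": -0.03,"ty": -0.035,"tz": -0.002,"twist": 0},
  ],
)

```text
clock: 2.05
position: [0.3554, 0.2229, 0.2431]
ee_rot: [0.622, 3.079, 0.001]
force: [0.8, -0.2, 0.4]
width: 0.998
gripper_force: 0.0
```

Emit:
move_arm(
  motion=[
    {"tx": 0,"ty": 0,"tz": 0,"twist": 0.094},
    {"tx": 0,"ty": 0,"tz": 0,"twist": 0.094},
    {"tx": 0,"ty": 0,"tz": 0,"twist": 0.094},
    {"tx": 0,"ty": 0,"tz": 0,"twist": 0.094},
    {"tx": 0,"ty": 0,"tz": 0,"twist": 0.094},
    {"tx": 0,"ty": 0,"tz": 0,"twist": 0.094},
    {"tx": 0,"ty": 0,"tz": 0,"twist": 0.094},
    {"tx": 0,"ty": 0,"tz": 0,"twist": 0.094},
    {"tx": 0,"ty": 0,"tz": 0,"twist": 0.094},
  ],
)

```text
clock: 2.95
position: [0.3552, 0.2247, 0.2429]
ee_rot: [-2.395, -2.033, -0.001]
force: [0.4, 0.2, -0.4]
width: 0.997
gripper_force: 0.0
```

Emit:
move_arm(
  motion=[
    {"tx": 0,"ty": 0,"tz": 0,"twist": 0.094},
    {"tx": 0,"ty": 0,"tz": 0,"twist": 0.094},
    {"tx": 0,"ty": 0,"tz": 0,"twist": 0.094},
    {"tx": 0,"ty": 0,"tz": 0,"twist": 0.094},
    {"tx": 0,"ty": 0,"tz": 0,"twist": 0.094},
    {"tx": 0,"ty": 0,"tz": 0,"twist": 0.094},
    {"tx": 0,"ty": 0,"tz": 0,"twist": 0.094},
    {"tx": 0,"ty": 0,"tz": 0,"twist": 0.094},
    {"tx": 0,"ty": 0,"tz": 0,"twist": 0.09},
  ],
)

```text
clock: 3.85
position: [0.3551, 0.2248, 0.2429]
ee_rot: [-3.138, -0.134, -0.0]
force: [0.6, 0.1, 0.2]
width: 1.001
gripper_force: 0.0
```

Run:
```python
from h import *
togo(.48,.25,.3,0);togo(.46,-.25,.25,5.6)
```

```text
pos [0.3551 0.2248 0.2429] yaw 4.88 F [0.6 0.1 0.2] t 3.9 w 1.001 j7 -2.14
  mm before twist [126.6 -14.6 -57.1] | twist deg 4.88 units 0.0542 | mm if twist first [124.9 -25.3 -57.1]
pos [0.3551 0.2248 0.2429] yaw 4.88 F [0.6 0.1 0.2] t 3.9 w 1.001 j7 -2.14
  mm before twist [ 64.1 481.9  -7.3] | twist deg -0.72 units -0.008 | mm if twist first [ 58.  482.7  -7.3]
```

Emit:
move_arm(
  motion=[
    {"tx": 0.04,"ty": -0.005,"tz": -0.02,"twist": 0.02},
    {"tx": 0.04,"ty": -0.005,"tz": -0.02,"twist": 0.02},
    {"tx": 0.04,"ty": -0.005,"tz": -0.02,"twist": 0.014},
    {"tx": 0,"ty": 0,"tz": 0,"twist": 0},
  ],
)

```text
clock: 4.25
position: [0.4793, 0.2474, 0.305]
ee_rot: [-3.14, -0.005, -0.009]
force: [-0.1, 0.2, 0.5]
width: 0.999
gripper_force: 0.0
```

Run:
```python
from h import *
im=arm.get_image('wrist');cv2.imwrite('pics/w2.png',im[:,:,::-1])
for q in('spec0_center','rack'): print(q,*place('wrist',q),sep='\n   ')
togo(.46,-.25,.25,5.6)
```

```text
spec0_center
   (0.58, array([391.6,  79. ]), array([0.5826, 0.1645]))
rack
   (0.65, array([313.5,  82.5]), array([0.5802, 0.2534]))
pos [0.4734 0.2467 0.3022] yaw 0.37 F [-0.5  0.2  0.5] t 4.4 w 1.0 j7 -2.04
  mm before twist [-16.6 496.5  52.5] | twist deg -5.23 units -0.0581 | mm if twist first [-61.8 493.   52.5]
```

View pics/w2.png

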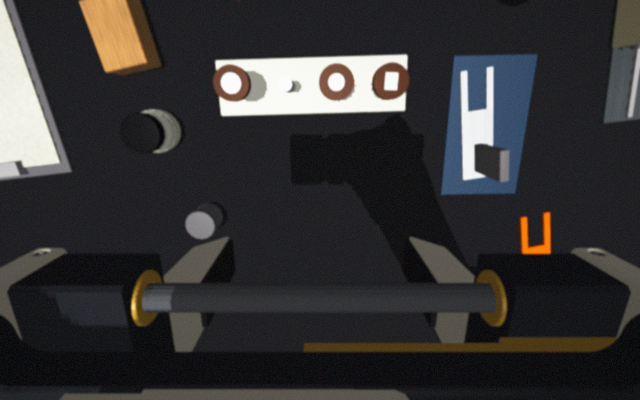

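Wrist view: specimens at (232,83), (337,82) and (391,80), empty stub at (291,86), lifter on the mat with its tab at (490,162) and tines at (478,85). I measure the specimens and the plate.

Run:
```python
from h import *
im=arm.get_image('wrist');cal=arm.calibration('wrist')
hsv=cv2.cvtColor(im,cv2.COLOR_RGB2HSV)
m=((hsv[...,0]<12)|(hsv[...,0]>170))&(hsv[...,1]>70)&(hsv[...,2]>40);m=m.astype(np.uint8);m[:,:200]=0;m[:,430:]=0;m[120:]=0
cs,_=cv2.findContours(m,cv2.RETR_EXTERNAL,cv2.CHAIN_APPROX_NONE)
for c in cs:
    if cv2.contourArea(c)>150:
        h=cv2.convexHull(c)
        # all hull pts -> ring radius at top height z=.082
        W=np.array([at(cal,q[0],.082)[:2] for q in h]);(x,y),r=cv2.minEnclosingCircle((W*1000).astype(np.float32))
        print('spec',round(x,1),round(y,1),'r',round(r,1))
w=(im.min(2)>130).astype(np.uint8);w[:,:205]=0;w[:,415:]=0;w[120:]=0
pts=np.argwhere(w)[:,::-1];W=np.array([at(cal,q,.012)[:2] for q in pts],np.float32)*1000
print('plate',cv2.minAreaRect(W))
# lifter: bright aluminium plate
w=((im.min(2)>130)&(hsv[...,1]<60)).astype(np.uint8);w[:,:450]=0;w[:,515:]=0;w[200:]=0
pts=np.argwhere(w)[:,::-1];W=np.array([at(cal,q,.007)[:2] for q in pts],np.float32)*1000
print('lifter',cv2.minAreaRect(W)); print(*place('wrist','lifter_grip'),*place('wrist','lifter_seat'),sep='\n')
```

```text
spec 580.9 345.9 r 21.1
spec 583.2 166.8 r 20.7
spec 582.5 227.8 r 19.2
plate ((581.9342041015625, 257.0990905761719), (70.57833099365234, 250.74440002441406), 1.8210536241531372)
lifter ((529.1865234375, 18.058734893798828), (156.4369354248047, 63.79660415649414), 9.089762687683105)
(0.85, array([493.4, 156.9]), array([0.4882, 0.0246]))
(0.98, array([535.6, 225.9]), array([ 0.3765, -0.0827]))
(0.93, array([477.4,  87. ]), array([0.5735, 0.0353]))
(0.41, array([487. , 124.3]), array([0.5253, 0.0148]))
```

Emit:
move_arm(
  motion=[
    {"tx": -0.002,"ty": 0.045,"tz": 0.005,"twist": 0},
    {"tx": -0.002,"ty": 0.045,"tz": 0.005,"twist": 0},
    {"tx": -0.002,"ty": 0.045,"tz": 0.005,"twist": 0},
    {"tx": -0.002,"ty": 0.045,"tz": 0.005,"twist": 0},
    {"tx": -0.002,"ty": 0.045,"tz": 0.005,"twist": 0},
    {"tx": -0.002,"ty": 0.045,"tz": 0.005,"twist": 0},
    {"tx": -0.002,"ty": 0.045,"tz": 0.005,"twist": 0},
    {"tx": -0.002,"ty": 0.045,"tz": 0.005,"twist": 0},
    {"tx": -0.002,"ty": 0.045,"tz": 0.005,"twist": 0},
    {"tx": -0.002,"ty": 0.045,"tz": 0.005,"twist": -0.03},
    {"tx": 0,"ty": 0.045,"tz": 0.002,"twist": -0.028},
    {"tx": 0,"ty": 0,"tz": 0,"twist": 0},
  ],
)

```text
clock: 5.75
position: [0.4571, -0.2542, 0.2508]
ee_rot: [3.136, 0.143, -0.0]
force: [0.4, 0.7, 0.8]
width: 1.003
gripper_force: 0.0
```

Run:
```python
from h import *
arm.get_image('top');
im=arm.get_image('wrist');cv2.imwrite('pics/w3.png',im[:,:,::-1])
for q in('carriage_handle','anvil1','scanner'): print(q,*place('wrist',q),sep='\n   ')
togo(.542,-.258,.07,5.6)
```

```text
carriage_handle
   (0.65, array([330.4,  94.2]), array([ 0.5478, -0.2542]))
anvil1
scanner
   (0.82, array([330.3,  57.3]), array([ 0.5903, -0.2479]))
   (0.44, array([458.7, 176.9]), array([ 0.4646, -0.4296]))
pos [ 0.4594 -0.2464  0.2506] yaw 5.71 F [ 0.4  0.9 -1.2] t 6.0 w 0.998 j7 -0.86
  mm before twist [ 81.   20.  180.6] | twist deg 0.11 units 0.0012 | mm if twist first [ 81.1  19.9 180.6]
```

View pics/w3.png

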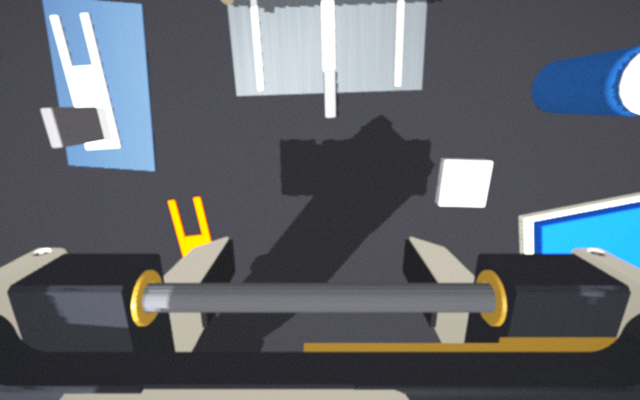

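Wrist view: the fin runs from (330,72) to (330,117), in line with the tool axis; there are rails either side at (256,60) and (399,60). I compute its axis and position.

Run:
```python
from h import *
cal=arm.calibration('wrist')
for p in((330.5,116),(330,72)): print(at(cal,p,.042).round(4))
im=cv2.imread('pics/w3.png')[:130,220:440]
for r in(20,45,60,80,95,110):
    g=im[r].astype(int).min(1);c=g[95:125];print(r,c.tolist())
for a,b in(((235,97),(424,90)),):
    A,B=at(cal,a,.0),at(cal,b,.0);print('front edge',A.round(3),B.round(3),np.degrees(np.arctan2(*(A-B)[[0,1]])))
```

```text
[ 0.526  -0.2536  0.042 ]
[ 0.5709 -0.248   0.042 ]
20 [197, 198, 200, 199, 199, 211, 254, 255, 255, 255, 255, 255, 255, 255, 255, 255, 255, 255, 255, 249, 209, 202, 199, 202, 204, 196, 197, 197, 198, 193]
45 [206, 206, 208, 204, 203, 206, 234, 255, 255, 255, 255, 255, 255, 255, 255, 255, 255, 255, 255, 255, 219, 197, 204, 205, 205, 205, 202, 199, 201, 202]
60 [204, 207, 208, 205, 206, 204, 225, 255, 255, 255, 255, 255, 255, 255, 255, 255, 255, 255, 255, 255, 234, 200, 202, 205, 205, 205, 202, 200, 205, 201]
80 [206, 207, 209, 211, 207, 208, 207, 201, 191, 213, 245, 253, 253, 253, 253, 253, 253, 253, 251, 234, 183, 153, 180, 198, 206, 207, 205, 203, 202, 202]
95 [84, 78, 80, 83, 78, 78, 80, 82, 104, 165, 234, 253, 254, 254, 253, 253, 253, 252, 252, 240, 177, 95, 68, 75, 79, 79, 81, 78, 81, 78]
110 [80, 81, 78, 80, 81, 85, 78, 79, 87, 134, 217, 251, 254, 254, 253, 253, 252, 252, 251, 243, 196, 115, 67, 71, 77, 80, 79, 80, 76, 80]
front edge [ 0.535 -0.138  0.   ] [ 0.566 -0.364  0.   ] -7.758491286600766
```

Run:
```python
from h import *
togo(.534,-.2525,.07,7);togo(.534,-.2525,.014,7)
```

```text
pos [ 0.4594 -0.2464  0.2506] yaw 5.71 F [ 0.4  0.9 -1.2] t 6.0 w 0.998 j7 -0.86
  mm before twist [ 73.6  13.8 180.6] | twist deg -1.29 units -0.0144 | mm if twist first [ 73.3  15.4 180.6]
pos [ 0.4594 -0.2464  0.2506] yaw 5.71 F [ 0.4  0.9 -1.2] t 6.0 w 0.998 j7 -0.86
  mm before twist [ 73.6  13.8 236.6] | twist deg -1.29 units -0.0144 | mm if twist first [ 73.3  15.5 236.6]
```

Emit:
move_arm(
  motion=[
    {"tx": 0.018,"ty": 0.004,"tz": 0.04,"twist": -0.014},
    {"tx": 0.018,"ty": 0.004,"tz": 0.04,"twist": 0},
    {"tx": 0.018,"ty": 0.004,"tz": 0.04,"twist": 0},
    {"tx": 0.019,"ty": 0.003,"tz": 0.04,"twist": 0},
    {"tx": 0,"ty": 0,"tz": 0.01,"twist": 0},
    {"tx": 0,"ty": 0,"tz": 0,"twist": 0},
    {"tx": 0,"ty": 0,"tz": 0,"twist": 0},
  ],
  gripper=0.2,
  squeeze=20,
)

```text
clock: 6.7
position: [0.5335, -0.2547, 0.0822]
ee_rot: [3.136, 0.188, 0.002]
force: [0.3, -0.5, -0.0]
width: 0.441
gripper_force: 0.0
```

Run:
```python
from h import *
im=arm.get_image('wrist');cv2.imwrite('pics/w4.png',im[:,:,::-1])
togo(.534,-.2525,.014,7)
print(proj('wrist',(.526,-.2536,.042)))
```

```text
pos [ 0.5338 -0.255   0.0827] yaw 6.84 F [-0.2  0.   0.8] t 6.8 w 0.418 j7 -0.71
  mm before twist [ 0.3 -2.5 68.7] | twist deg -0.16 units -0.0018 | mm if twist first [ 0.3 -2.5 68.7]
[313.44406114 238.50068402]
```

View pics/w4.png

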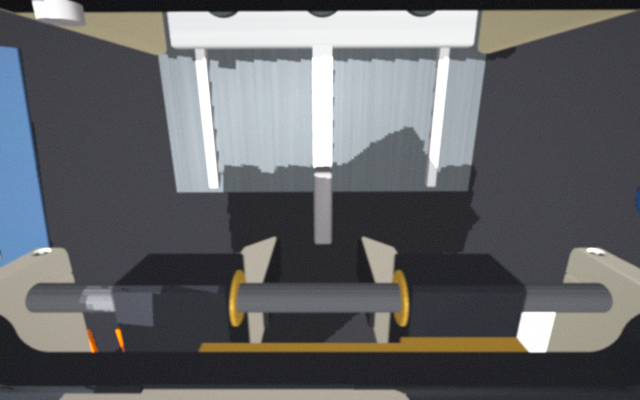

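Wrist view: fin rear end at (323,243), between the fingers (mid column 319); anvil bases at (222,8), (322,8) and (420,8). I shift 2.5 mm in +y, descend and grip.

Emit:
move_arm(
  motion=[
    {"tx": 0,"ty": 0.0025,"tz": 0.034,"twist": 0},
    {"tx": 0,"ty": 0,"tz": 0.034,"twist": 0},
    {"tx": 0,"ty": 0,"tz": 0,"twist": 0},
  ],
)

```text
clock: 7.05
position: [0.532, -0.2561, 0.0114]
ee_rot: [-3.134, -0.187, 0.005]
force: [-0.2, 0.8, -0.4]
width: 0.402
gripper_force: 0.0
```

Emit:
move_arm(
  motion=[
    {"tx": 0,"ty": 0,"tz": 0,"twist": 0},
    {"tx": 0,"ty": 0,"tz": 0,"twist": 0},
    {"tx": 0,"ty": 0,"tz": 0,"twist": 0},
    {"tx": 0,"ty": 0,"tz": 0,"twist": 0},
    {"tx": 0,"ty": 0,"tz": 0,"twist": 0},
  ],
  gripper=1,
)

```text
clock: 7.55
position: [0.5347, -0.2572, 0.0143]
ee_rot: [3.136, 0.188, 0.003]
force: [-1.1, 1.6, 9.3]
width: 0.131
gripper_force: 20.0
```

Emit:
move_arm(
  motion=[
    {"tx": -0.01,"ty": 0,"tz": 0,"twist": 0},
    {"tx": -0.01,"ty": 0,"tz": 0,"twist": 0},
    {"tx": -0.01,"ty": 0,"tz": 0,"twist": 0},
    {"tx": -0.01,"ty": 0,"tz": 0,"twist": 0},
    {"tx": -0.01,"ty": 0,"tz": 0,"twist": 0},
    {"tx": -0.01,"ty": 0,"tz": 0,"twist": 0},
  ],
)

```text
clock: 8.15
position: [0.4756, -0.2645, 0.0142]
ee_rot: [3.135, 0.189, 0.005]
force: [3.1, 2.1, 8.3]
width: 0.13
gripper_force: 20.0
```

Run:
```python
from h import *
togo(.534,-.2525,.014,7)
```

```text
pos [ 0.4756 -0.2645  0.0142] yaw 6.9 F [3.1 2.1 8.3] t 8.2 w 0.13 j7 -0.57
  mm before twist [59.5 -4.9  0.4] | twist deg -0.1 units -0.0011 | mm if twist first [59.5 -4.8  0.4]
```

Emit:
move_arm(
  motion=[
    {"tx": -0.01,"ty": 0,"tz": 0,"twist": 0},
    {"tx": -0.01,"ty": 0,"tz": 0,"twist": 0},
    {"tx": -0.01,"ty": 0,"tz": 0,"twist": 0},
    {"tx": 0,"ty": 0,"tz": 0,"twist": 0},
  ],
)

```text
clock: 8.55
position: [0.4461, -0.2683, 0.0143]
ee_rot: [3.135, 0.188, 0.007]
force: [1.1, 1.8, 9.6]
width: 0.129
gripper_force: 20.0
```

Emit:
move_arm(
  motion=[
    {"tx": -0.005,"ty": 0,"tz": 0,"twist": 0},
    {"tx": -0.005,"ty": 0,"tz": 0,"twist": 0},
    {"tx": 0,"ty": 0,"tz": 0,"twist": 0},
  ],
)

```text
clock: 8.85
position: [0.4416, -0.2689, 0.0147]
ee_rot: [3.133, 0.193, 0.017]
force: [19.4, 5.7, -0.9]
width: 0.129
gripper_force: 20.0
```

Emit:
move_arm(
  motion=[
    {"tx": 0.0,"ty": 0,"tz": 0,"twist": 0},
    {"tx": 0,"ty": 0,"tz": 0,"twist": 0},
    {"tx": 0,"ty": 0,"tz": 0,"twist": 0},
    {"tx": 0,"ty": 0,"tz": -0.03,"twist": 0},
    {"tx": 0,"ty": 0,"tz": -0.04,"twist": 0},
    {"tx": 0,"ty": 0,"tz": -0.045,"twist": 0},
    {"tx": 0,"ty": 0,"tz": -0.045,"twist": 0},
    {"tx": 0,"ty": 0,"tz": -0.045,"twist": 0},
    {"tx": 0,"ty": 0,"tz": -0.03,"twist": 0},
    {"tx": 0,"ty": 0,"tz": 0,"twist": 0},
    {"tx": 0,"ty": 0,"tz": 0,"twist": 0},
  ],
  gripper=0.2,
)

```text
clock: 9.95
position: [0.4342, -0.2692, 0.2477]
ee_rot: [-3.136, -0.187, -0.001]
force: [-1.1, 0.2, -1.1]
width: 0.401
gripper_force: 0.0
```

Run:
```python
from h import *
im=arm.get_image('wrist');cv2.imwrite('pics/w5.png',im[:,:,::-1])
for q in('anvil0','anvil1','carriage_handle','lifter_grip','lifter_seat'): print(q,*place('wrist',q),sep='\n   ')
arm.get_image('top')
for q in('anvil1','carriage_handle','lifter_grip','lifter_seat'): print('top',q,*place('top',q),sep='\n   ')
togo(.43,.01,.23,5)
```

```text
anvil0
   (0.92, array([383.2,  12.8]), array([ 0.5987, -0.31  ]))
   (0.78, array([322.5,  14.4]), array([ 0.5907, -0.2544]))
   (0.56, array([251.7,  15.1]), array([ 0.5823, -0.1893]))
anvil1
   (0.92, array([383.2,  12.8]), array([ 0.5982, -0.3097]))
   (0.78, array([322.5,  14.4]), array([ 0.5902, -0.2543]))
   (0.56, array([251.7,  15.1]), array([ 0.5819, -0.1893]))
carriage_handle
   (0.72, array([317. , 153.4]), array([ 0.4557, -0.2649]))
lifter_grip
   (0.58, array([44.7, 94.4]), array([0.4865, 0.022 ]))
lifter_seat
   (0.86, array([56.4,  9.9]), array([0.5745, 0.0367]))
   (0.72, array([253. ,  17.1]), array([ 0.5931, -0.1777]))
   (0.6, array([168.9, 196.7]), array([ 0.374 , -0.0824]))
top
   anvil1
   (0.97, array([408.1, 182.2]), array([ 0.5997, -0.3101]))
   (0.92, array([390.4, 186.4]), array([ 0.5847, -0.2515]))
   (0.72, array([372.2, 188.5]), array([ 0.5766, -0.1914]))
   (0.69, array([307.7, 202.4]), array([0.5266, 0.0211]))
top
   carriage_handle
   (0.68, array([390.5, 223.7]), array([ 0.4622, -0.2587]))
   (0.54, array([304.7, 187.3]), array([0.5804, 0.0338]))
   (0.4, array([173.2, 168.9]), array([0.6352, 0.4835]))
top
   lifter_grip
   (0.61, array([233. , 125.8]), array([0.7822, 0.2792]))
   (0.57, array([306.7, 215.6]), array([0.4835, 0.0241]))
   (0.55, array([344.7, 273.6]), array([ 0.2945, -0.1052]))
   (0.32, array([307.1, 201.4]), array([0.5309, 0.0238]))
top
   lifter_seat
   (0.9, array([335.8, 246.2]), array([ 0.3826, -0.0758]))
   (0.75, array([215.1, 145.7]), array([0.7221, 0.3488]))
   (0.64, array([306.5, 187.1]), array([0.5835, 0.0286]))
pos [ 0.4344 -0.2692  0.2475] yaw 6.84 F [ 0.5 -0.3  0.2] t 10.5 w 0.401 j7 -0.78
  mm before twist [  28.9 -277.7   17.5] | twist deg 1.84 units 0.0204 | mm if twist first [  20.  -278.5   17.5]
```

View pics/w5.png

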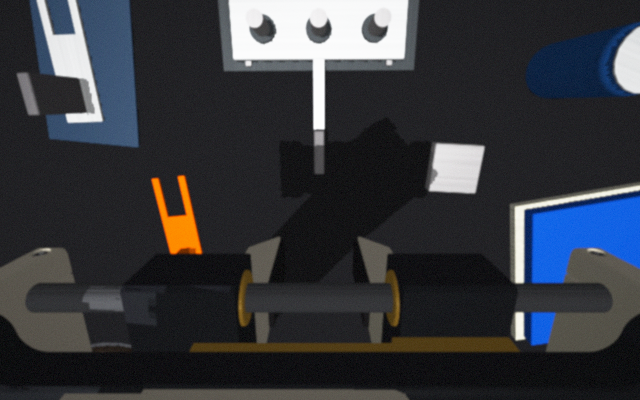

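Wrist view: carriage right out, anvil tops at (256,17), (318,18) and (382,18), fin at (319,130–173). Next, over to the lifter.

Emit:
move_arm(
  motion=[
    {"tx": 0.003,"ty": -0.045,"tz": 0.005,"twist": 0},
    {"tx": 0.003,"ty": -0.045,"tz": 0.005,"twist": 0},
    {"tx": 0.003,"ty": -0.045,"tz": 0.005,"twist": 0},
    {"tx": 0.003,"ty": -0.045,"tz": 0.005,"twist": 0},
    {"tx": 0.003,"ty": -0.045,"tz": 0.01,"twist": 0},
    {"tx": 0.003,"ty": -0.045,"tz": 0.01,"twist": 0},
    {"tx": 0.003,"ty": -0.017,"tz": 0.01,"twist": 0},
    {"tx": 0,"ty": 0,"tz": 0,"twist": 0},
    {"tx": 0,"ty": 0,"tz": 0,"twist": 0},
  ],
)

```text
clock: 11.4
position: [0.4212, 0.0179, 0.1978]
ee_rot: [3.135, 0.188, -0.0]
force: [0.3, -0.7, -0.3]
width: 0.4
gripper_force: 0.0
```

Run:
```python
from h import *
im=arm.get_image('wrist');cv2.imwrite('pics/w6.png',im[:,:,::-1])
for q in('lifter_grip','lifter_seat','lifter_mid'): print(q,*place('wrist',q),sep='\n   ')
togo(.487,.022,.1,8)
```

```text
lifter_grip
   (0.7, array([320.1, 118.7]), array([0.4868, 0.0226]))
lifter_seat
   (0.86, array([321.6,  21.9]), array([0.5756, 0.0313]))
   (0.61, array([397.7, 226.8]), array([ 0.3742, -0.0825]))
lifter_mid
   (0.73, array([319.6,  70.9]), array([0.5318, 0.0279]))
   (0.71, array([401.2, 259.9]), array([ 0.3308, -0.0961]))
pos [0.4215 0.0171 0.1981] yaw 6.71 F [ 0.8  0.6 -0.7] t 11.6 w 0.4 j7 -1.52
  mm before twist [65.6  2.8 98.2] | twist deg -1.29 units -0.0143 | mm if twist first [65.5  4.2 98.2]
```

View pics/w6.png

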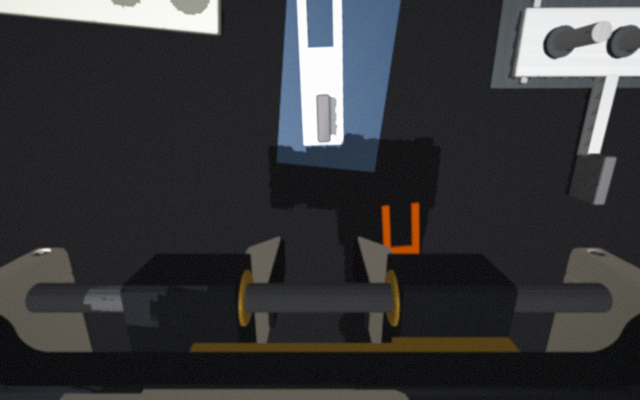

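Run:
```python
from h import *
cal=arm.calibration('wrist')
L=[at(cal,p,.007)[:2] for p in((298.5,2),(304.5,143),(340.5,2),(343.5,143))]
L=np.array(L);print(L.round(4))
for a,b in((0,1),(2,3)): d=L[a]-L[b];print(np.degrees(np.arctan2(d[1],d[0])).round(2))
print('width',np.linalg.norm(L[0]-L[2]),np.linalg.norm(L[1]-L[3]),'rear mid',(L[1]+L[3])/2)
for p in((323.5,95),(324,140)):print('tab top',at(cal,p,.077).round(4))
```

```text
[[ 0.59    0.0554]
 [ 0.4577  0.0356]
 [ 0.5947  0.0155]
 [ 0.4626 -0.0061]]
8.48
9.27
width 0.040183240503314496 0.04202242551076879 rear mid [0.46012584 0.01476337]
tab top [0.5072 0.0221 0.077 ]
tab top [0.4708 0.0172 0.077 ]
```

Emit:
move_arm(
  motion=[
    {"tx": 0.023,"ty": 0.002,"tz": 0.033,"twist": -0.024},
    {"tx": 0.022,"ty": 0.002,"tz": 0.033,"twist": 0},
    {"tx": 0.022,"ty": 0.002,"tz": 0.032,"twist": 0},
    {"tx": 0,"ty": 0,"tz": 0,"twist": 0},
    {"tx": 0,"ty": 0,"tz": 0,"twist": 0},
  ],
)

```text
clock: 12.1
position: [0.4879, 0.0207, 0.0993]
ee_rot: [3.131, 0.244, -0.003]
force: [-1.3, 0.0, 0.4]
width: 0.402
gripper_force: 0.0
```

Run:
```python
from h import *
im=arm.get_image('wrist');cv2.imwrite('pics/w7.png',im[:,:,::-1]);cal=arm.calibration('wrist')
togo(.489,.02,.036,8.9)
hsv=cv2.cvtColor(im,cv2.COLOR_RGB2HSV)
for r in range(60,260,20):
    row=im[r].astype(int).min(1);b=np.where(row[200:440]>150)[0]+200
    print(r,b.min() if len(b) else 0,b.max() if len(b) else 0)
```

```text
pos [0.4881 0.021  0.1002] yaw 8.92 F [0.1 0.  0.3] t 12.2 w 0.401 j7 -1.29
  mm before twist [ 0.8  1.1 64.2] | twist deg 0.02 units 0.0002 | mm if twist first [ 0.8  1.1 64.2]
60 287 346
80 288 346
100 288 345
120 289 345
140 289 344
160 290 342
180 292 341
200 293 341
220 293 339
240 0 0
```

View pics/w7.png

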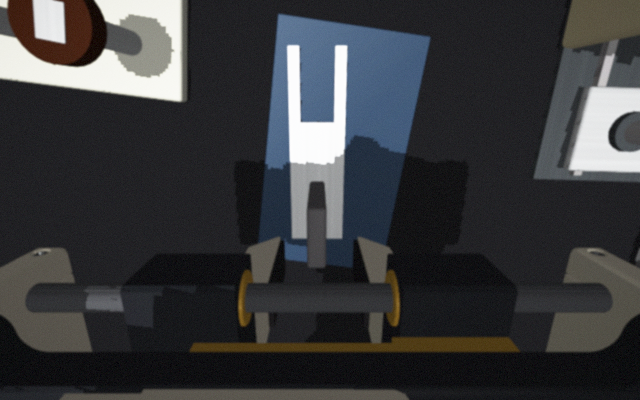

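Wrist view: tab between the fingers, top face about (317, 208–266), plate edges parallel to the tool axis, centre column 316.5. The orange forks are out of view.

Run:
```python
from h import *
cal=arm.calibration('wrist');s,p,R=tool()
for r,z in((208,.077),(266,.077),(183,.007),(238,.007),(45,.007)):
    w=at(cal,(316.5,r),z); print(r,((R.T@(w-p))*1000).round(1))
```

```text
208 [19.6 -0.1 23.2]
266 [-18.8  -0.2  23.2]
183 [17.7 -0.6 93.2]
238 [-30.3  -0.7  93.2]
45 [118.9  -0.5  93.2]
```

Centred to under 1 mm. Descend and grip.

Emit:
move_arm(
  motion=[
    {"tx": 0,"ty": 0,"tz": 0.032,"twist": 0},
    {"tx": 0,"ty": 0,"tz": 0.032,"twist": 0},
    {"tx": 0,"ty": 0,"tz": 0,"twist": 0},
    {"tx": 0,"ty": 0,"tz": 0,"twist": 0},
  ],
)

```text
clock: 12.55
position: [0.4883, 0.0217, 0.0372]
ee_rot: [-3.132, -0.246, -0.001]
force: [0.1, -0.8, 0.2]
width: 0.397
gripper_force: 0.0
```

Emit:
move_arm(
  motion=[
    {"tx": 0,"ty": 0,"tz": 0,"twist": 0},
    {"tx": 0,"ty": 0,"tz": 0,"twist": 0},
    {"tx": 0,"ty": 0,"tz": 0,"twist": 0},
    {"tx": 0,"ty": 0,"tz": 0,"twist": 0},
    {"tx": 0,"ty": 0,"tz": 0,"twist": 0},
  ],
  gripper=1,
  squeeze=40,
)

```text
clock: 13.05
position: [0.4887, 0.0222, 0.0364]
ee_rot: [-3.131, -0.247, -0.002]
force: [-1.3, -0.2, 8.8]
width: 0.129
gripper_force: 40.0
```

Run:
```python
from h import *
togo(.489,.02,.14,8.9)
```

```text
pos [0.4887 0.0222 0.0364] yaw 9.02 F [-1.3 -0.2  8.8] t 13.1 w 0.129 j7 -1.21
  mm before twist [   0.     2.1 -103.6] | twist deg 0.12 units 0.0013 | mm if twist first [   0.     2.1 -103.6]
```

Gripped (12 mm). Lift and go to the first specimen, at height for a measuring look.

Emit:
move_arm(
  motion=[
    {"tx": 0,"ty": 0,"tz": -0.02,"twist": 0},
    {"tx": 0,"ty": 0,"tz": -0.03,"twist": 0},
    {"tx": 0,"ty": 0,"tz": -0.03,"twist": 0},
    {"tx": 0,"ty": 0,"tz": -0.03,"twist": 0.05},
    {"tx": -0.015,"ty": -0.035,"tz": -0.03,"twist": 0.05},
    {"tx": -0.013,"ty": -0.035,"tz": -0.015,"twist": 0},
    {"tx": -0.013,"ty": -0.035,"tz": 0,"twist": 0},
    {"tx": -0.013,"ty": -0.035,"tz": 0,"twist": 0},
    {"tx": 0,"ty": 0,"tz": 0,"twist": 0},
    {"tx": 0,"ty": 0,"tz": 0,"twist": 0},
  ],
)

```text
clock: 14.05
position: [0.4311, 0.1612, 0.1907]
ee_rot: [3.141, 0.004, -0.001]
force: [0.0, -0.4, -0.8]
width: 0.129
gripper_force: 40.0
```

```bash
cat >> h.py <<'E'
def specs(z=.082):
    "brown discs in the wrist picture: position in tool axes (mm) and world"
    im=arm.get_image('wrist');cal=arm.calibration('wrist');s,p,R=tool()
    hsv=cv2.cvtColor(im,cv2.COLOR_RGB2HSV)
    m=(((hsv[...,0]<12)|(hsv[...,0]>170))&(hsv[...,1]>70)&(hsv[...,2]>40)).astype(np.uint8);m[230:]=0
    for c in cv2.findContours(m,cv2.RETR_EXTERNAL,cv2.CHAIN_APPROX_NONE)[0]:
        if cv2.contourArea(c)>300:
            W=np.array([at(cal,q[0],z) for q in cv2.convexHull(c)]);(x,y),r=cv2.minEnclosingCircle((W[:,:2]*1000).astype(np.float32))
            w=np.array([x/1000,y/1000,z]);b=cv2.boundingRect(c)
            print('disc box',b,'world',round(x,1),round(y,1),'r',round(r,1),'tool',(R.T@(w-p)*1000).round(1))
    return im
E
python3 - <<'E'
from h import *
im=specs();cv2.imwrite('pics/w8.png',im[:,:,::-1]); togo(.433,.167,.088,0)
cal=arm.calibration('wrist');s,p,R=tool()
E
```

```text
disc box (285, 0, 52, 28) world 580.9 165.1 r 18.7 tool [149.4  -5.  108.7]
disc box (201, 0, 54, 30) world 581.8 225.8 r 19.5 tool [150.4 -65.7 108.6]
disc box (37, 0, 57, 31) world 581.1 344.7 r 20.3 tool [ 149.6 -184.6  108.6]
pos [0.4315 0.1601 0.1907] yaw 0.01 F [-0.2 -0.  -1.6] t 14.1 w 0.128 j7 -1.88
  mm before twist [  1.5  -7.  102.7] | twist deg 0.01 units 0.0002 | mm if twist first [  1.5  -7.  102.7]
```

View pics/w8.png

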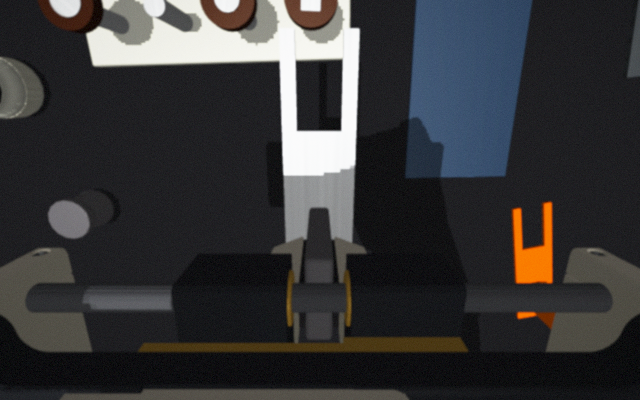

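Specimens are cut by the top edge at (311,10) and (228,10). The lifter is held straight, tines at (288–357, 30). I step back 20 mm to see the discs whole.

Emit:
move_arm(
  motion=[
    {"tx": -0.02,"ty": -0.006,"tz": 0,"twist": 0},
    {"tx": 0,"ty": 0,"tz": 0,"twist": 0},
    {"tx": 0,"ty": 0,"tz": 0,"twist": 0},
    {"tx": 0,"ty": 0,"tz": 0,"twist": 0},
  ],
)

```text
clock: 14.5
position: [0.4124, 0.1658, 0.1909]
ee_rot: [3.142, -0.002, 0.001]
force: [-0.3, 0.2, -1.0]
width: 0.131
gripper_force: 40.0
```

Run:
```python
from h import *
im=specs(); togo(.433,.167,.088,0)
cal=arm.calibration('wrist');s,p,R=tool()
# tine geometry in tool frame at tine top height
z=p[2]-.0294
for r in(60,80,100,120,150):
    row=im[r].astype(int).min(1);b=np.where(row[270:370]>150)[0]+270
    print(r,b.min(),b.max(),(R.T@(at(cal,((b.min()+b.max())/2,r),z)-p)*1000).round(1))
```

```text
pos [0.4124 0.166  0.1908] yaw -0.09 F [ 0.5 -0.1 -1.5] t 14.6 w 0.13 j7 -1.94
  mm before twist [ 20.5  -1.1 102.9] | twist deg -0.09 units -0.001 | mm if twist first [ 20.5  -1.  102.9]
60 279 358 [101.7   0.9  29.5]
80 280 357 [91.6  0.9 29.5]
100 281 356 [81.1  0.9 29.4]
120 281 356 [70.3  0.9 29.4]
150 282 355 [53.3  0.9 29.4]
```

Emit:
move_arm(
  motion=[
    {"tx": 0.005,"ty": -0.001,"tz": 0.034,"twist": 0},
    {"tx": 0.005,"ty": 0,"tz": 0.034,"twist": 0},
    {"tx": 0.005,"ty": 0,"tz": 0.034,"twist": 0},
    {"tx": 0,"ty": 0,"tz": 0,"twist": 0},
    {"tx": 0,"ty": 0,"tz": 0,"twist": 0},
  ],
)

```text
clock: 15.05
position: [0.4268, 0.1669, 0.089]
ee_rot: [3.14, -0.002, -0.002]
force: [0.5, -0.9, -0.8]
width: 0.129
gripper_force: 40.0
```

Run:
```python
from h import *
togo(.492,.167,.088,0)
```

```text
pos [0.4268 0.1669 0.089 ] yaw -0.07 F [ 0.5 -0.9 -0.8] t 15.1 w 0.129 j7 -1.78
  mm before twist [65.3 -0.2  0.9] | twist deg -0.07 units -0.0008 | mm if twist first [65.3 -0.1  0.9]
```

Emit:
move_arm(
  motion=[
    {"tx": 0.012,"ty": 0,"tz": 0.001,"twist": 0},
    {"tx": 0.012,"ty": 0,"tz": 0,"twist": 0},
    {"tx": 0.012,"ty": 0,"tz": 0,"twist": 0},
    {"tx": 0.01,"ty": 0,"tz": 0,"twist": 0},
    {"tx": 0.01,"ty": 0,"tz": 0,"twist": 0},
    {"tx": 0.009,"ty": 0,"tz": 0,"twist": 0},
    {"tx": 0,"ty": 0,"tz": 0,"twist": 0},
    {"tx": 0,"ty": 0,"tz": 0,"twist": 0},
    {"tx": 0,"ty": 0,"tz": 0,"twist": 0},
  ],
)

```text
clock: 15.95
position: [0.4909, 0.1676, 0.0875]
ee_rot: [3.141, 0.0, -0.001]
force: [-0.4, -0.5, -1.4]
width: 0.13
gripper_force: 40.0
```

Run:
```python
from h import *
im=specs(); togo(.492,.167,.088,0); cv2.imwrite('pics/w9.png',im[:,:,::-1])
```

```text
disc box (148, 29, 85, 89) world 583.0 227.9 r 20.2 tool [ 92.1 -60.2   5.5]
disc box (278, 27, 82, 89) world 584.3 166.8 r 19.8 tool [93.3  1.   5.5]
pos [0.4909 0.1677 0.0876] yaw 0.02 F [-0.2  1.3 -1.3] t 16.0 w 0.131 j7 -1.71
  mm before twist [ 1.1  0.7 -0.4] | twist deg 0.02 units 0.0002 | mm if twist first [ 1.1  0.7 -0.4]
```

View pics/w9.png

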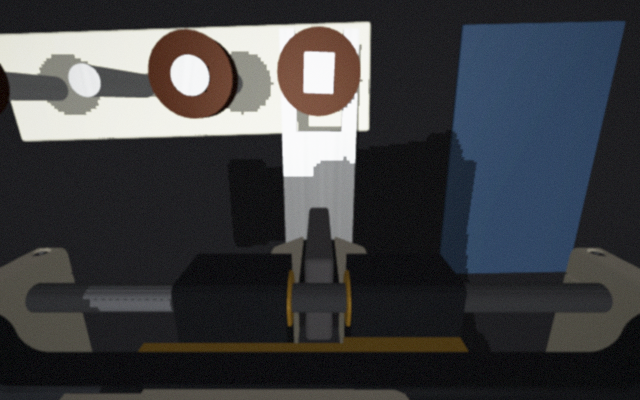

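Wrist view: specimen at (319,71), centred over the tines, 3 mm too far ahead. I advance 3 mm and lift.

Emit:
move_arm(
  motion=[
    {"tx": 0.003,"ty": 0,"tz": 0,"twist": 0},
    {"tx": 0,"ty": 0,"tz": 0,"twist": 0},
    {"tx": 0,"ty": 0,"tz": -0.006,"twist": 0},
    {"tx": 0,"ty": 0,"tz": -0.002,"twist": 0},
    {"tx": 0,"ty": 0,"tz": -0.002,"twist": 0},
    {"tx": 0,"ty": 0,"tz": -0.002,"twist": 0},
    {"tx": 0,"ty": 0,"tz": -0.003,"twist": 0},
    {"tx": 0,"ty": 0,"tz": -0.005,"twist": 0},
    {"tx": 0,"ty": 0,"tz": -0.006,"twist": 0},
    {"tx": 0,"ty": 0,"tz": -0.006,"twist": 0},
    {"tx": 0,"ty": 0,"tz": -0.004,"twist": 0},
    {"tx": 0,"ty": 0,"tz": 0,"twist": 0},
  ],
)

```text
clock: 17.2
position: [0.495, 0.1679, 0.1245]
ee_rot: [-3.141, -0.0, -0.002]
force: [-0.8, 0.3, -1.9]
width: 0.129
gripper_force: 40.0
```

Run:
```python
from h import *
s,p,R=tool();im=specs(p[2]-.0294+.012); togo(.40,-.23,.123,7)
```

```text
disc box (0, 54, 51, 72) world 580.3 323.4 r 17.8 tool [  85.5 -155.6   17.1]
disc box (182, 52, 69, 70) world 581.5 219.7 r 17.7 tool [ 86.7 -51.9  17.1]
disc box (281, 39, 77, 84) world 584.7 166.9 r 20.1 tool [89.9  0.9 17.1]
pos [0.4948 0.1678 0.1241] yaw 0.01 F [-0.5  0.1 -2. ] t 17.2 w 0.127 j7 -1.74
  mm before twist [-94.8 397.8   0.9] | twist deg -6.99 units -0.0777 | mm if twist first [-142.6  383.3    0.9]
```

Specimen seated at tool (89.9, 0.9), exactly on the seat. I retract gently.

Emit:
move_arm(
  motion=[
    {"tx": -0.004,"ty": 0,"tz": 0,"twist": 0},
    {"tx": -0.009,"ty": 0,"tz": 0,"twist": 0},
    {"tx": -0.014,"ty": 0,"tz": 0,"twist": 0},
    {"tx": -0.018,"ty": 0.002,"tz": 0,"twist": 0},
    {"tx": -0.018,"ty": 0.006,"tz": 0,"twist": 0},
    {"tx": -0.016,"ty": 0.011,"tz": 0,"twist": -0.005},
    {"tx": -0.013,"ty": 0.016,"tz": 0,"twist": -0.007},
    {"tx": -0.01,"ty": 0.02,"tz": 0,"twist": -0.008},
    {"tx": -0.008,"ty": 0.022,"tz": 0,"twist": -0.008},
    {"tx": -0.006,"ty": 0.024,"tz": 0,"twist": -0.008},
    {"tx": -0.005,"ty": 0.025,"tz": 0,"twist": -0.008},
    {"tx": -0.005,"ty": 0.025,"tz": 0,"twist": -0.008},
  ],
)

```text
clock: 18.45
position: [0.3728, 0.0146, 0.1236]
ee_rot: [-3.138, -0.13, 0.001]
force: [-0.5, 0.3, -1.3]
width: 0.129
gripper_force: 40.0
```

Run:
```python
from h import *
s,p,R=tool();im=specs(p[2]-.0294+.012); togo(.453,-.2075,.123,7)
```

```text
disc box (402, 170, 57, 60) world 401.6 -52.1 r 23.8 tool [24.6 65.3 17.4]
disc box (318, 42, 40, 52) world 469.0 6.8 r 13.8 tool [96.5 12.  17.3]
pos [0.3719 0.0111 0.1236] yaw 4.6 F [-1.3 -4.3 -2.3] t 18.5 w 0.13 j7 -1.49
  mm before twist [ 63.3 224.4   0.6] | twist deg -2.4 units -0.0267 | mm if twist first [ 53.9 226.8   0.6]
```

Run:
```python
from h import *
im=arm.get_image('wrist');hsv=cv2.cvtColor(im,cv2.COLOR_RGB2HSV)
for r in(45,55,65,75,85,95,110):
    print(r,' '.join(f'{h},{s},{v}' for h,s,v in hsv[r,268:372:8]))
```

```text
45 101,49,251 100,50,250 0,0,255 0,0,255 100,48,251 107,33,245 11,101,238 12,105,238 12,107,236 9,81,232 0,0,255 0,0,255 102,69,246
55 101,46,251 101,46,251 0,0,255 0,0,255 11,83,240 12,95,241 12,99,241 12,97,241 11,102,237 12,104,236 11,110,234 0,0,255 101,64,247
65 100,43,251 101,43,251 0,0,255 0,0,255 12,87,244 13,90,244 0,0,255 0,0,255 0,0,255 0,0,255 12,106,236 10,108,234 102,62,246
75 100,39,253 100,39,252 0,0,255 13,91,245 14,88,244 13,92,245 0,0,255 0,0,255 0,0,255 0,0,255 11,105,239 12,111,235 170,33,223
85 100,37,253 99,38,253 0,0,255 13,86,246 13,84,245 14,88,245 0,0,255 0,0,255 0,0,255 0,0,255 12,101,240 12,106,238 1,50,230
95 100,32,253 100,36,253 0,0,255 14,74,248 13,81,247 13,87,246 0,0,255 0,0,255 0,0,255 0,0,255 13,100,239 12,103,239 113,40,236
110 100,30,254 99,29,253 0,0,255 0,0,255 14,83,247 12,89,246 13,85,245 13,90,245 13,90,244 13,98,242 12,102,239 0,0,255 100,53,250
```

```bash
sed -i 's/hsv\[...,0\]<12)/hsv[...,0]<19)/; s/hsv\[...,1\]>70)&(hsv\[...,2\]>40)).astype/hsv[...,1]>60)\&(hsv[...,1]<215)\&(hsv[...,2]>40)).astype/' h.py
python3 - <<'E'
from h import *
s,p,R=tool();im=specs(p[2]-.0294+.012)
E
```

```text
disc box (292, 43, 75, 82) world 461.6 15.3 r 19.8 tool [88.4  6.1 17.4]
```

The specimen slid 5 mm sideways at the abrupt stop. I reverse the slide by a ramped move back with a similar stop, and check.

Emit:
move_arm(
  motion=[
    {"tx": 0,"ty": -0.004,"tz": 0,"twist": 0},
    {"tx": 0,"ty": -0.008,"tz": 0,"twist": 0},
    {"tx": 0,"ty": -0.012,"tz": 0,"twist": 0},
    {"tx": 0,"ty": -0.016,"tz": 0,"twist": 0},
    {"tx": 0,"ty": -0.02,"tz": 0,"twist": 0},
    {"tx": 0,"ty": -0.023,"tz": 0,"twist": 0},
    {"tx": 0.002,"ty": -0.024,"tz": 0,"twist": 0},
    {"tx": 0.004,"ty": -0.024,"tz": 0,"twist": 0},
    {"tx": 0,"ty": 0,"tz": 0,"twist": 0},
    {"tx": 0,"ty": 0,"tz": 0,"twist": 0},
  ],
)

```text
clock: 19.6
position: [0.3688, 0.1476, 0.1235]
ee_rot: [3.138, 0.133, -0.001]
force: [0.3, -0.2, -1.6]
width: 0.13
gripper_force: 40.0
```

Run:
```python
from h import *
s,p,R=tool();im=specs(p[2]-.0294+.012);togo(.453,-.2075,.123,7)
```

```text
disc box (280, 40, 80, 85) world 457.7 152.8 r 20.5 tool [89.1  1.4 17.3]
pos [0.3687 0.1468 0.1235] yaw 4.77 F [-0.8  0.4 -1.5] t 19.6 w 0.129 j7 -1.83
  mm before twist [ 54.5 360.1   0.7] | twist deg -2.23 units -0.0248 | mm if twist first [ 40.5 361.9   0.7]
```

Emit:
move_arm(
  motion=[
    {"tx": 0,"ty": 0.003,"tz": 0,"twist": 0},
    {"tx": 0,"ty": 0.006,"tz": 0,"twist": 0},
    {"tx": 0,"ty": 0.009,"tz": 0,"twist": 0},
    {"tx": 0,"ty": 0.012,"tz": 0,"twist": -0.002},
    {"tx": 0.001,"ty": 0.015,"tz": 0,"twist": -0.002},
    {"tx": 0.001,"ty": 0.017,"tz": 0,"twist": -0.002},
    {"tx": 0.002,"ty": 0.018,"tz": 0,"twist": -0.002},
    {"tx": 0.002,"ty": 0.018,"tz": 0,"twist": -0.002},
    {"tx": 0.003,"ty": 0.018,"tz": 0,"twist": -0.002},
    {"tx": 0.003,"ty": 0.018,"tz": 0,"twist": -0.002},
    {"tx": 0.003,"ty": 0.018,"tz": 0,"twist": -0.002},
    {"tx": 0.003,"ty": 0.018,"tz": 0,"twist": -0.002},
  ],
)

```text
clock: 20.85
position: [0.4029, -0.0229, 0.1238]
ee_rot: [-3.137, -0.171, -0.0]
force: [0.4, 0.5, -2.6]
width: 0.125
gripper_force: 40.0
```

Emit:
move_arm(
  motion=[
    {"tx": 0.003,"ty": 0.018,"tz": 0,"twist": -0.002},
    {"tx": 0.003,"ty": 0.018,"tz": 0,"twist": -0.002},
    {"tx": 0.003,"ty": 0.018,"tz": 0,"twist": -0.002},
    {"tx": 0.003,"ty": 0.018,"tz": 0,"twist": -0.002},
    {"tx": 0.003,"ty": 0.018,"tz": 0,"twist": -0.001},
    {"tx": 0.002,"ty": 0.018,"tz": 0,"twist": 0},
    {"tx": 0.002,"ty": 0.016,"tz": 0,"twist": 0},
    {"tx": 0.001,"ty": 0.013,"tz": 0,"twist": 0},
    {"tx": 0,"ty": 0.01,"tz": 0,"twist": 0},
    {"tx": 0,"ty": 0.007,"tz": 0,"twist": 0},
    {"tx": 0,"ty": 0.003,"tz": 0,"twist": 0},
    {"tx": 0,"ty": 0,"tz": 0,"twist": 0},
  ],
)

```text
clock: 22.05
position: [0.4415, -0.1748, 0.1237]
ee_rot: [-3.135, -0.194, 0.0]
force: [0.8, 0.3, -2.2]
width: 0.129
gripper_force: 40.0
```

Run:
```python
from h import *
s,p,R=tool();im=specs(p[2]-.0294+.012);togo(.453,-.2075,.123,7)
for r in arm.place_of('wrist','anvil1'):
    if r['conf']>.2:
        q=px(r['point']);cal=arm.calibration('wrist');w=at(cal,q,.07);print(round(r['conf'],2),q.round(0),w.round(4),(R.T@(w-p)*1000).round(1))
np.save('w10.npy',im)
```

```text
disc box (280, 41, 79, 83) world 530.1 -164.6 r 20.4 tool [89.1  1.3 17.3]
pos [ 0.4415 -0.1743  0.1237] yaw 7.12 F [-0.2  0.6 -1.4] t 22.1 w 0.122 j7 -0.89
  mm before twist [ 7.3 34.3  0.6] | twist deg 0.12 units 0.0013 | mm if twist first [ 7.3 34.3  0.6]
```

Emit:
move_arm(
  motion=[
    {"tx": 0.003,"ty": 0.003,"tz": 0,"twist": 0},
    {"tx": 0.005,"ty": 0.006,"tz": 0,"twist": 0},
    {"tx": 0.006,"ty": 0.008,"tz": 0,"twist": 0},
    {"tx": 0.006,"ty": 0.008,"tz": 0,"twist": 0},
    {"tx": 0.005,"ty": 0.006,"tz": 0,"twist": 0},
    {"tx": 0.003,"ty": 0.003,"tz": 0,"twist": 0},
    {"tx": 0,"ty": 0,"tz": 0,"twist": 0},
    {"tx": 0,"ty": 0,"tz": 0,"twist": 0},
  ],
)

```text
clock: 22.95
position: [0.4735, -0.2047, 0.1235]
ee_rot: [-3.135, -0.195, 0.001]
force: [-0.4, -0.3, -1.6]
width: 0.128
gripper_force: 40.0
```

Run:
```python
from h import *
s,p,R=tool();im=specs(p[2]-.0294+.012);togo(.453,-.2075,.123,7)
for r in arm.place_of('wrist','anvil1'):
    if r['conf']>.1:
        q=px(r['point']);cal=arm.calibration('wrist');w=at(cal,q,.07);print(round(r['conf'],2),q.round(0),w.round(4),(R.T@(w-p)*1000).round(1))
cv2.imwrite('pics/w10.png',im[:,:,::-1])
```

```text
disc box (281, 42, 77, 83) world 561.6 -194.7 r 20.1 tool [88.8  1.1 17.4]
pos [ 0.4733 -0.2046  0.1236] yaw 7.12 F [-0.1 -0.3 -1.5] t 23.0 w 0.129 j7 -0.83
  mm before twist [-20.5   0.4   0.6] | twist deg 0.12 units 0.0013 | mm if twist first [-20.5   0.4   0.6]
0.92 [521.  48.] [ 0.5987 -0.3127  0.07  ] [110.9 122.7  53.5]
0.88 [317.  50.] [ 0.5823 -0.1909  0.07  ] [109.8  -0.2  53.5]
0.65 [421.  52.] [ 0.5892 -0.2532  0.07  ] [108.8  62.4  53.5]
```

View pics/w10.png

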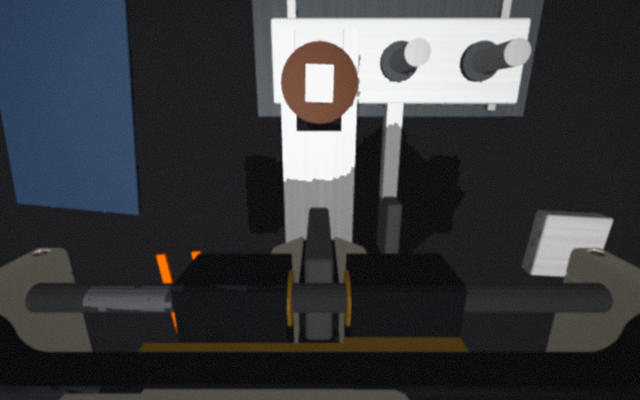

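Wrist view: specimen on the tines at (319,83), anvil tops at (417,51) and (517,52), plus the carriage plate. I refine the anvil tops numerically.

```bash
cat >> h.py <<'E'
def anvils(im,boxes,rad=12.2,out=None):
    "Hough circle of the bright anvil tops inside boxes (x0,y0,x1,y1)"
    cal=arm.calibration('wrist');s,p,R=tool();g=cv2.cvtColor(im,cv2.COLOR_RGB2GRAY)
    for x0,y0,x1,y1 in boxes:
        r=g[y0:y1,x0:x1];r=cv2.resize(r,None,fx=4,fy=4,interpolation=cv2.INTER_CUBIC)
        c=cv2.HoughCircles(r,cv2.HOUGH_GRADIENT,1.5,20,param1=80,param2=12,minRadius=int(rad*4*.85),maxRadius=int(rad*4*1.15))
        if c is None: print('none');continue
        for q in c[0][:2]:
            u=(x0+q[0]/4-.4,y0+q[1]/4-.4);w=at(cal,u,.07);print('anvil px',np.round(u,1),'r',q[2]/4,'world',w[:2].round(4),'tool',(R.T@(w-p)*1000).round(1))
E
python3 - <<'E'
from h import *
im=cv2.imread('pics/w10.png')[:,:,::-1].copy();anvils(im,[(375,25,440,90),(470,25,540,90)])
g=im[51].min(1);print(g[395:436].tolist());print(im[30:75,419].min(1).tolist());print(g[495:540].tolist())
E
```

```text
anvil px [417.5  52.5] r 13.775 world [ 0.5887 -0.2514] tool [108.6  60.8  53.6]
anvil px [393.2  64.9] r 13.3625 world [ 0.58   -0.2381] tool [101.7  46.5  53.6]
anvil px [516.7  53.7] r 13.775 world [ 0.5955 -0.311 ] tool [108.1 120.8  53.5]
anvil px [519.3  49.2] r 11.7125 world [ 0.5982 -0.3118] tool [110.5 121.9  53.5]
[70, 69, 73, 66, 70, 70, 64, 69, 86, 144, 199, 216, 220, 220, 221, 219, 218, 219, 216, 216, 217, 212, 212, 210, 215, 213, 214, 212, 212, 210, 207, 210, 205, 205, 202, 217, 232, 240, 239, 237, 239]
[239, 239, 239, 239, 238, 239, 236, 233, 220, 212, 212, 210, 208, 209, 211, 213, 211, 209, 213, 213, 212, 215, 212, 214, 213, 214, 215, 214, 214, 214, 215, 214, 216, 218, 216, 218, 229, 235, 240, 241, 240, 239, 241, 241, 242]
[65, 69, 67, 71, 64, 69, 68, 68, 96, 140, 180, 189, 192, 186, 191, 190, 195, 194, 190, 188, 190, 187, 186, 189, 189, 190, 193, 188, 185, 186, 188, 185, 182, 185, 179, 163, 118, 77, 69, 52, 37, 27, 24, 25, 27]
```

Emit:
move_arm(
  motion=[
    {"tx": 0.003,"ty": -0.001,"tz": 0,"twist": 0},
    {"tx": 0.005,"ty": 0,"tz": 0,"twist": 0},
    {"tx": 0.005,"ty": 0,"tz": 0,"twist": 0},
    {"tx": 0.004,"ty": 0,"tz": 0,"twist": 0},
    {"tx": 0.003,"ty": 0,"tz": 0,"twist": 0},
    {"tx": 0,"ty": 0,"tz": 0,"twist": 0},
    {"tx": 0,"ty": 0,"tz": 0.005,"twist": 0},
    {"tx": 0,"ty": 0,"tz": 0.007,"twist": 0},
    {"tx": 0,"ty": 0,"tz": 0.005,"twist": 0},
    {"tx": 0,"ty": 0,"tz": 0.002,"twist": 0},
    {"tx": 0,"ty": 0,"tz": 0,"twist": 0},
    {"tx": 0,"ty": 0,"tz": 0,"twist": 0},
  ],
)

```text
clock: 24.25
position: [0.4934, -0.2015, 0.1048]
ee_rot: [3.135, 0.195, 0.0]
force: [-0.1, -0.8, -2.0]
width: 0.127
gripper_force: 40.0
```

Run:
```python
from h import *
s,p,R=tool();im=specs(p[2]-.0294+.012);togo(.493,-.202,.089,7)
anvils(im,[(375,25,460,100),(480,25,570,100)],14.5)
for r in arm.place_of('wrist','anvil1'):
    if r['conf']>.1:
        q=px(r['point']);cal=arm.calibration('wrist');w=at(cal,q,.07);print(round(r['conf'],2),q.round(0),w.round(4),(R.T@(w-p)*1000).round(1))
np.save('a.npy',im)
```

```text
disc box (282, 41, 76, 82) world 582.4 -191.7 r 19.9 tool [89.4  1.2 17.5]
pos [ 0.4935 -0.2015  0.1049] yaw 7.11 F [-0.  -0.1 -1.8] t 24.3 w 0.129 j7 -0.83
  mm before twist [-0.6  0.4 15.9] | twist deg 0.11 units 0.0012 | mm if twist first [-0.6  0.4 15.9]
anvil px [426.2  86.7] r 15.4375 world [ 0.5889 -0.2521] tool [88.4 62.  34.9]
anvil px [401.4  86.7] r 16.2625 world [ 0.5871 -0.2382] tool [88.3 48.  34.9]
anvil px [530.4  84. ] r 15.85 world [ 0.5976 -0.3103] tool [ 89.8 120.9  34.9]
anvil px [525.5  59.3] r 15.4375 world [ 0.6098 -0.3036] tool [102.7 115.7  34.9]
0.94 [428.  85.] [ 0.5897 -0.2531  0.07  ] [89.1 63.1 34.8]
0.75 [534.  83.] [ 0.5982 -0.3124  0.07  ] [ 90.3 123.   34.8]
```

Specimen (89.4, 1.2) against anvil2 at about (88.5, 1.5): aligned. I lower and withdraw.

Emit:
move_arm(
  motion=[
    {"tx": 0,"ty": 0,"tz": 0.002,"twist": 0},
    {"tx": 0,"ty": 0,"tz": 0.001,"twist": 0},
    {"tx": 0,"ty": 0,"tz": 0.001,"twist": 0},
    {"tx": 0,"ty": 0,"tz": 0.001,"twist": 0},
    {"tx": 0,"ty": 0,"tz": 0.001,"twist": 0},
    {"tx": 0,"ty": 0,"tz": 0.002,"twist": 0},
    {"tx": 0,"ty": 0,"tz": 0.004,"twist": 0},
    {"tx": 0,"ty": 0,"tz": 0.004,"twist": 0},
    {"tx": 0,"ty": 0,"tz": 0,"twist": 0},
    {"tx": 0,"ty": 0,"tz": 0,"twist": 0},
  ],
)

```text
clock: 25.35
position: [0.4933, -0.2014, 0.0885]
ee_rot: [-3.135, -0.195, 0.001]
force: [0.0, 0.2, -1.7]
width: 0.127
gripper_force: 40.0
```

Run:
```python
from h import *
s,p,R=tool();im=specs(.082);togo(.493,-.202,.089,7)
```

```text
disc box (279, 36, 82, 88) world 582.3 -191.5 r 20.0 tool [89.4  1.1  6.7]
pos [ 0.4934 -0.2014  0.0887] yaw 7.11 F [-0.  -0.7 -2.7] t 25.4 w 0.127 j7 -0.81
  mm before twist [-0.5  0.5 -0.3] | twist deg 0.11 units 0.0013 | mm if twist first [-0.5  0.5 -0.3]
```

Emit:
move_arm(
  motion=[
    {"tx": -0.005,"ty": 0,"tz": 0,"twist": 0},
    {"tx": -0.01,"ty": 0,"tz": 0,"twist": 0},
    {"tx": -0.015,"ty": 0,"tz": 0,"twist": 0},
    {"tx": -0.015,"ty": 0,"tz": 0,"twist": 0},
    {"tx": -0.015,"ty": 0,"tz": 0,"twist": 0},
    {"tx": -0.015,"ty": 0,"tz": 0,"twist": 0},
    {"tx": 0,"ty": 0,"tz": -0.04,"twist": 0},
    {"tx": 0,"ty": -0.02,"tz": 0,"twist": 0.04},
    {"tx": 0,"ty": -0.04,"tz": 0,"twist": 0.039},
    {"tx": 0,"ty": -0.045,"tz": 0,"twist": 0},
    {"tx": 0,"ty": -0.045,"tz": 0,"twist": 0},
    {"tx": 0,"ty": -0.045,"tz": 0,"twist": 0},
  ],
)

```text
clock: 26.6
position: [0.4132, -0.0146, 0.1289]
ee_rot: [-3.141, 0.001, -0.001]
force: [1.9, 0.2, -1.0]
width: 0.129
gripper_force: 40.0
```

Emit:
move_arm(
  motion=[
    {"tx": 0,"ty": -0.045,"tz": 0,"twist": 0},
    {"tx": 0,"ty": -0.045,"tz": 0,"twist": 0},
    {"tx": 0,"ty": -0.045,"tz": 0,"twist": 0},
    {"tx": 0,"ty": -0.045,"tz": 0,"twist": 0},
    {"tx": 0,"ty": -0.035,"tz": 0.01,"twist": 0},
    {"tx": 0,"ty": -0.015,"tz": 0.02,"twist": 0},
    {"tx": 0,"ty": 0,"tz": 0.01,"twist": 0},
    {"tx": 0,"ty": 0,"tz": 0,"twist": 0},
    {"tx": 0,"ty": 0,"tz": 0,"twist": 0},
  ],
)

```text
clock: 27.5
position: [0.414, 0.2124, 0.089]
ee_rot: [3.141, -0.003, -0.0]
force: [0.7, 0.0, -1.9]
width: 0.126
gripper_force: 40.0
```

Run:
```python
from h import *
arm.get_image('top')
print(*place('top','spec0_center',n=6,minc=.1),sep='\n')
togo(.428,.2285,.0885,0)
```

```text
pos [0.4146 0.213  0.0895] yaw -0.12 F [-0.4  0.1 -1.1] t 27.6 w 0.129 j7 -1.87
  mm before twist [ 13.4 -15.6   1. ] | twist deg -0.12 units -0.0013 | mm if twist first [ 13.4 -15.5   1. ]
```

Emit:
move_arm(
  motion=[
    {"tx": 0,"ty": -0.008,"tz": 0.001,"twist": 0},
    {"tx": 0,"ty": -0.008,"tz": 0,"twist": 0},
    {"tx": 0.01,"ty": 0,"tz": 0,"twist": 0},
    {"tx": 0.013,"ty": 0,"tz": 0,"twist": 0},
    {"tx": 0.012,"ty": 0,"tz": 0,"twist": 0},
    {"tx": 0.012,"ty": 0,"tz": 0,"twist": 0},
    {"tx": 0.012,"ty": 0,"tz": 0,"twist": 0},
    {"tx": 0.01,"ty": 0,"tz": 0,"twist": 0},
    {"tx": 0.006,"ty": 0,"tz": 0,"twist": 0},
    {"tx": 0,"ty": 0,"tz": 0,"twist": 0},
    {"tx": 0,"ty": 0,"tz": 0,"twist": 0},
  ],
)

```text
clock: 28.7
position: [0.4887, 0.23, 0.0876]
ee_rot: [3.141, 0.0, -0.001]
force: [-1.2, -0.3, -1.0]
width: 0.126
gripper_force: 40.0
```

Run:
```python
from h import *
im=specs();togo(.493,.2288,.0885,0)
```

```text
disc box (29, 26, 88, 92) world 581.5 346.2 r 20.5 tool [  93.1 -116.1    5.5]
disc box (280, 22, 83, 92) world 583.3 228.1 r 20.2 tool [94.8  2.   5.5]
pos [0.4885 0.2301 0.0876] yaw 0.02 F [-0.5  0.2 -1.3] t 28.8 w 0.125 j7 -1.81
  mm before twist [ 4.5  1.3 -0.9] | twist deg 0.02 units 0.0002 | mm if twist first [ 4.5  1.3 -0.9]
```

Advance 4.5, shift +1, lift, and start retracting.

Emit:
move_arm(
  motion=[
    {"tx": 0.0045,"ty": 0.001,"tz": 0,"twist": 0},
    {"tx": 0,"ty": 0,"tz": 0,"twist": 0},
    {"tx": 0,"ty": 0,"tz": -0.006,"twist": 0},
    {"tx": 0,"ty": 0,"tz": -0.002,"twist": 0},
    {"tx": 0,"ty": 0,"tz": -0.002,"twist": 0},
    {"tx": 0,"ty": 0,"tz": -0.002,"twist": 0},
    {"tx": 0,"ty": 0,"tz": -0.003,"twist": 0},
    {"tx": 0,"ty": 0,"tz": -0.005,"twist": 0},
    {"tx": 0,"ty": 0,"tz": -0.006,"twist": 0},
    {"tx": 0,"ty": 0,"tz": -0.006,"twist": 0},
    {"tx": 0,"ty": 0,"tz": -0.004,"twist": 0},
    {"tx": 0,"ty": 0,"tz": 0,"twist": 0},
  ],
)

```text
clock: 29.95
position: [0.4939, 0.2293, 0.1245]
ee_rot: [-3.141, -0.0, -0.002]
force: [-0.0, 0.4, -1.8]
width: 0.124
gripper_force: 40.0
```

Run:
```python
from h import *
s,p,R=tool();im=specs(p[2]-.0294+.012); togo(.48,-.263,.1236,7)
```

```text
disc box (85, 51, 70, 74) world 580.4 330.8 r 18.0 tool [  86.7 -101.6   17.1]
disc box (282, 39, 77, 84) world 583.6 227.8 r 20.1 tool [89.8  1.5 17.1]
disc box (0, 0, 35, 68) world 605.6 383.0 r 16.1 tool [ 111.9 -153.7   17.1]
pos [0.4937 0.2293 0.1241] yaw 0.01 F [ 0.5  1.1 -2.7] t 30.0 w 0.126 j7 -1.83
  mm before twist [-1.380e+01  4.923e+02  2.000e-01] | twist deg -6.99 units -0.0777 | mm if twist first [-7.360e+01  4.869e+02  2.000e-01]
```

Emit:
move_arm(
  motion=[
    {"tx": -0.004,"ty": 0,"tz": 0,"twist": 0},
    {"tx": -0.008,"ty": 0,"tz": 0,"twist": 0},
    {"tx": -0.012,"ty": 0,"tz": 0,"twist": 0},
    {"tx": -0.014,"ty": 0,"tz": 0,"twist": 0},
    {"tx": -0.014,"ty": 0.002,"tz": 0,"twist": 0},
    {"tx": -0.012,"ty": 0.005,"tz": 0,"twist": -0.004},
    {"tx": -0.01,"ty": 0.008,"tz": 0,"twist": -0.006},
    {"tx": -0.008,"ty": 0.011,"tz": 0,"twist": -0.008},
    {"tx": -0.006,"ty": 0.014,"tz": 0,"twist": -0.01},
    {"tx": -0.004,"ty": 0.016,"tz": 0,"twist": -0.011},
    {"tx": -0.002,"ty": 0.018,"tz": 0,"twist": -0.011},
    {"tx": 0,"ty": 0.018,"tz": 0,"twist": -0.01},
  ],
)

```text
clock: 31.2
position: [0.403, 0.1348, 0.1238]
ee_rot: [-3.138, -0.149, -0.0]
force: [-0.3, 0.4, -2.4]
width: 0.131
gripper_force: 40.0
```

Emit:
move_arm(
  motion=[
    {"tx": 0,"ty": 0.018,"tz": 0,"twist": -0.008},
    {"tx": 0,"ty": 0.018,"tz": 0,"twist": -0.006},
    {"tx": 0,"ty": 0.018,"tz": 0,"twist": -0.003},
    {"tx": 0,"ty": 0.018,"tz": 0,"twist": -0.001},
    {"tx": 0.001,"ty": 0.018,"tz": 0,"twist": 0},
    {"tx": 0.001,"ty": 0.018,"tz": 0,"twist": 0},
    {"tx": 0.001,"ty": 0.018,"tz": 0,"twist": 0},
    {"tx": 0.001,"ty": 0.018,"tz": 0,"twist": 0},
    {"tx": 0.001,"ty": 0.018,"tz": 0,"twist": 0},
    {"tx": 0.001,"ty": 0.018,"tz": 0,"twist": 0},
    {"tx": 0.001,"ty": 0.018,"tz": 0,"twist": 0},
    {"tx": 0.001,"ty": 0.018,"tz": 0,"twist": 0},
  ],
)

```text
clock: 32.4
position: [0.4363, -0.0789, 0.1238]
ee_rot: [3.136, 0.192, 0.0]
force: [-0.6, 1.1, -1.8]
width: 0.131
gripper_force: 40.0
```

Run:
```python
from h import *
togo(.48,-.263,.1236,7.1)
```

```text
pos [ 0.4363 -0.0789  0.1238] yaw 6.99 F [-0.6  1.1 -1.8] t 32.4 w 0.131 j7 -1.13
  mm before twist [ 21.  188.1   0.3] | twist deg -0.11 units -0.0012 | mm if twist first [ 20.6 188.1   0.3]
```

Emit:
move_arm(
  motion=[
    {"tx": 0.001,"ty": 0.018,"tz": 0,"twist": 0},
    {"tx": 0.002,"ty": 0.018,"tz": 0,"twist": 0},
    {"tx": 0.002,"ty": 0.018,"tz": 0,"twist": 0},
    {"tx": 0.002,"ty": 0.018,"tz": 0,"twist": 0},
    {"tx": 0.002,"ty": 0.018,"tz": 0,"twist": 0},
    {"tx": 0.002,"ty": 0.018,"tz": 0,"twist": 0},
    {"tx": 0.002,"ty": 0.017,"tz": 0,"twist": 0},
    {"tx": 0.002,"ty": 0.015,"tz": 0,"twist": 0},
    {"tx": 0.002,"ty": 0.013,"tz": 0,"twist": 0},
    {"tx": 0.002,"ty": 0.011,"tz": 0,"twist": 0},
    {"tx": 0.001,"ty": 0.008,"tz": 0,"twist": 0},
    {"tx": 0,"ty": 0.005,"tz": 0,"twist": 0},
  ],
)

```text
clock: 33.6
position: [0.4784, -0.2509, 0.1237]
ee_rot: [3.136, 0.192, 0.0]
force: [0.3, 0.3, -2.3]
width: 0.132
gripper_force: 40.0
```

Emit:
move_arm(
  motion=[
    {"tx": 0,"ty": 0.003,"tz": 0,"twist": 0},
    {"tx": 0,"ty": 0.001,"tz": 0,"twist": 0},
    {"tx": 0,"ty": 0,"tz": 0,"twist": 0},
    {"tx": 0,"ty": 0,"tz": 0,"twist": 0},
  ],
)

```text
clock: 34.0
position: [0.4788, -0.2536, 0.1237]
ee_rot: [-3.135, -0.193, 0.0]
force: [-0.3, 0.0, -2.4]
width: 0.131
gripper_force: 40.0
```

Run:
```python
from h import *
s,p,R=tool();im=specs(p[2]-.0294+.012);togo(.5002,-.2607,.1236,7.1)
cal=arm.calibration('wrist')
for r in arm.place_of('wrist','anvil1'):
    if r['conf']>.1:
        q=px(r['point']);w=at(cal,q,.07);print(round(r['conf'],2),q.round(0),w.round(4),(R.T@(w-p)*1000).round(1))
w=R.T@(np.array([.5897,-.251,.07])-p);print('pred anvil1 tool',w*1000, 'px anvil0',proj('wrist',(.597,-.3105,.07)))
anvils(im,[(385,20,460,90)],12.5)
```

```text
disc box (281, 41, 77, 83) world 567.4 -244.3 r 20.1 tool [89.   1.6 17.4]
disc box (195, 7, 73, 77) world 579.3 -198.2 r 18.0 tool [106.5 -42.7  17.4]
pos [ 0.4789 -0.2537  0.1237] yaw 7.06 F [-0.2 -0.4 -2.6] t 34.0 w 0.129 j7 -0.74
  mm before twist [20.3  9.6  0.1] | twist deg -0.04 units -0.0004 | mm if twist first [20.3  9.6  0.1]
0.82 [338.  49.] [ 0.5904 -0.2528  0.07  ] [110.8  12.9  53.7]
0.65 [438.  48.] [ 0.5981 -0.3125  0.07  ] [111.1  73.1  53.7]
pred anvil1 tool [110.36716266  11.03215894  53.68896968] px anvil0 [434.41680888  49.60961771]
anvil px [434.3  52. ] r 13.2 world [ 0.5957 -0.3107] tool [108.9  70.9  53.7]
anvil px [409.9  54.7] r 13.2 world [ 0.5924 -0.2964] tool [107.5  56.3  53.7]
```

Emit:
move_arm(
  motion=[
    {"tx": 0.003,"ty": 0.001,"tz": 0,"twist": 0},
    {"tx": 0.005,"ty": 0.003,"tz": 0,"twist": 0},
    {"tx": 0.005,"ty": 0.0025,"tz": 0,"twist": 0},
    {"tx": 0.0045,"ty": 0.002,"tz": 0,"twist": 0},
    {"tx": 0.003,"ty": 0.001,"tz": 0,"twist": 0},
    {"tx": 0,"ty": 0,"tz": 0,"twist": 0},
    {"tx": 0,"ty": 0,"tz": 0.005,"twist": 0},
    {"tx": 0,"ty": 0,"tz": 0.007,"twist": 0},
    {"tx": 0,"ty": 0,"tz": 0.005,"twist": 0},
    {"tx": 0,"ty": 0,"tz": 0.002,"twist": 0},
    {"tx": 0,"ty": 0,"tz": 0,"twist": 0},
    {"tx": 0,"ty": 0,"tz": 0,"twist": 0},
  ],
)

```text
clock: 35.3
position: [0.5003, -0.2611, 0.1048]
ee_rot: [3.136, 0.192, 0.0]
force: [-0.3, 0.6, -1.3]
width: 0.129
gripper_force: 40.0
```

Run:
```python
from h import *
s,p,R=tool();im=specs(p[2]-.0294+.012);togo(.5002,-.2607,.089,7.1)
cal=arm.calibration('wrist')
print('pred anvil1 tool',R.T@(np.array([.5897,-.251,.07])-p)*1000)
anvils(im,[(385,40,460,120)],14.5)
g=im.min(2);u=proj('wrist',(.597,-.3105,.07)).astype(int);print(u,g[u[1],u[0]-26:u[0]+27].tolist(),g[u[1]-26:u[1]+27,u[0]].tolist())
```

```text
disc box (166, 42, 78, 79) world 582.2 -193.0 r 20.1 tool [ 89.5 -57.7  17.5]
disc box (282, 40, 76, 82) world 589.6 -251.5 r 19.9 tool [89.7  1.3 17.5]
pos [ 0.5004 -0.2612  0.1049] yaw 7.02 F [-0.9 -0.2 -1.5] t 35.4 w 0.132 j7 -0.73
  mm before twist [-0.1 -0.5 15.9] | twist deg -0.08 units -0.0009 | mm if twist first [-0.1 -0.5 15.9]
pred anvil1 tool [89.93302926  0.8551811  34.76641493]
anvil px [424.9  85.5] r 14.95 world [ 0.5962 -0.3111] tool [89.  61.3 34.9]
anvil px [439.2  57.4] r 15.85 world [ 0.6116 -0.3157] tool [103.6  67.7  34.9]
[424  83] [75, 68, 72, 75, 76, 71, 68, 72, 67, 70, 65, 69, 89, 149, 207, 223, 224, 223, 222, 224, 225, 227, 222, 220, 221, 219, 217, 214, 216, 218, 218, 216, 215, 214, 212, 212, 213, 212, 207, 209, 212, 225, 233, 238, 238, 236, 237, 238, 237, 240, 239, 238, 232] [243, 242, 241, 239, 239, 240, 241, 241, 239, 241, 240, 238, 236, 229, 220, 217, 221, 216, 218, 219, 219, 216, 217, 218, 215, 218, 217, 214, 219, 219, 219, 222, 219, 214, 218, 218, 217, 216, 216, 215, 219, 217, 226, 234, 238, 240, 241, 241, 242, 243, 244, 243, 242]
```

Aligned within 0.5 mm. Lower.

Emit:
move_arm(
  motion=[
    {"tx": 0,"ty": 0,"tz": 0.002,"twist": 0},
    {"tx": 0,"ty": 0,"tz": 0.001,"twist": 0},
    {"tx": 0,"ty": 0,"tz": 0.001,"twist": 0},
    {"tx": 0,"ty": 0,"tz": 0.001,"twist": 0},
    {"tx": 0,"ty": 0,"tz": 0.001,"twist": 0},
    {"tx": 0,"ty": 0,"tz": 0.002,"twist": 0},
    {"tx": 0,"ty": 0,"tz": 0.004,"twist": 0},
    {"tx": 0,"ty": 0,"tz": 0.004,"twist": 0},
    {"tx": 0,"ty": 0,"tz": 0,"twist": 0},
    {"tx": 0,"ty": 0,"tz": 0,"twist": 0},
  ],
)

```text
clock: 36.35
position: [0.5002, -0.261, 0.0885]
ee_rot: [-3.136, -0.192, 0.001]
force: [-0.6, -0.1, -0.8]
width: 0.129
gripper_force: 40.0
```

Run:
```python
from h import *
im=specs(.082);togo(.5002,-.2607,.089,7.1)
```

```text
disc box (279, 35, 81, 88) world 589.6 -251.4 r 20.0 tool [89.8  1.3  6.7]
disc box (151, 35, 86, 88) world 582.1 -191.3 r 20.5 tool [ 89.7 -59.2   6.7]
pos [ 0.5003 -0.2611  0.0887] yaw 7.02 F [-0.3  0.6 -1.6] t 36.4 w 0.13 j7 -0.71
  mm before twist [-0.1 -0.4 -0.3] | twist deg -0.08 units -0.0009 | mm if twist first [-0.1 -0.4 -0.3]
```

Emit:
move_arm(
  motion=[
    {"tx": -0.005,"ty": 0,"tz": 0,"twist": 0},
    {"tx": -0.01,"ty": 0,"tz": 0,"twist": 0},
    {"tx": -0.015,"ty": 0,"tz": 0,"twist": 0},
    {"tx": -0.015,"ty": 0,"tz": 0,"twist": 0},
    {"tx": -0.015,"ty": 0,"tz": 0,"twist": 0},
    {"tx": -0.015,"ty": 0,"tz": 0,"twist": 0},
    {"tx": 0,"ty": 0,"tz": -0.04,"twist": 0},
    {"tx": 0,"ty": -0.02,"tz": -0.03,"twist": 0.04},
    {"tx": 0,"ty": -0.04,"tz": 0,"twist": 0.038},
    {"tx": 0,"ty": -0.045,"tz": 0,"twist": 0},
    {"tx": 0,"ty": -0.045,"tz": 0,"twist": 0},
    {"tx": 0,"ty": -0.045,"tz": 0,"twist": 0},
  ],
)

```text
clock: 37.6
position: [0.42, -0.0742, 0.1588]
ee_rot: [-3.141, 0.001, -0.001]
force: [0.9, -0.9, -2.0]
width: 0.128
gripper_force: 40.0
```

Emit:
move_arm(
  motion=[
    {"tx": 0,"ty": -0.045,"tz": 0,"twist": 0},
    {"tx": 0,"ty": -0.045,"tz": 0,"twist": 0},
    {"tx": 0,"ty": -0.045,"tz": 0,"twist": 0},
    {"tx": 0,"ty": -0.045,"tz": 0,"twist": 0},
    {"tx": 0,"ty": -0.045,"tz": 0,"twist": 0},
    {"tx": 0,"ty": -0.045,"tz": 0,"twist": 0},
    {"tx": 0,"ty": -0.02,"tz": 0,"twist": 0},
    {"tx": 0,"ty": 0,"tz": 0,"twist": 0},
    {"tx": 0,"ty": 0,"tz": 0,"twist": 0},
  ],
)

```text
clock: 38.5
position: [0.4206, 0.2136, 0.1586]
ee_rot: [3.141, 0.001, -0.001]
force: [0.3, -1.1, -1.7]
width: 0.127
gripper_force: 40.0
```

Run:
```python
from h import *
arm.get_image('wrist')
print('loupe',place('wrist','loupe',.022),'\npaste',place('wrist','paste',.03),'\nbox',place('wrist','slidebox',.02))
im=specs();togo(.425,.347,.0885,0)
```

```text
loupe [] 
paste [(0.84, array([40. , 73.3]), array([0.5242, 0.4438]))] 
box []
pos [0.4211 0.2133 0.1588] yaw -0.11 F [-0.2 -0.6 -1.4] t 38.8 w 0.131 j7 -1.98
  mm before twist [   3.7 -133.7   70.3] | twist deg -0.11 units -0.0012 | mm if twist first [   3.9 -133.7   70.3]
```

Emit:
move_arm(
  motion=[
    {"tx": 0.002,"ty": -0.04,"tz": 0,"twist": 0},
    {"tx": 0.002,"ty": -0.04,"tz": 0,"twist": 0},
    {"tx": 0,"ty": -0.035,"tz": 0.02,"twist": 0},
    {"tx": 0,"ty": -0.0185,"tz": 0.03,"twist": 0},
    {"tx": 0,"ty": 0,"tz": 0.02,"twist": -0.001},
    {"tx": 0,"ty": 0,"tz": 0,"twist": 0},
    {"tx": 0,"ty": 0,"tz": 0,"twist": 0},
  ],
)

```text
clock: 39.45
position: [0.4254, 0.3469, 0.089]
ee_rot: [3.141, 0.0, -0.0]
force: [-0.4, 0.7, -1.9]
width: 0.123
gripper_force: 40.0
```

Run:
```python
from h import *
togo(.492,.347,.0885,0)
```

```text
pos [0.4254 0.3469 0.089 ] yaw 0.01 F [-0.4  0.7 -1.9] t 39.5 w 0.123 j7 -2.11
  mm before twist [66.6 -0.   0.5] | twist deg 0.01 units 0.0001 | mm if twist first [66.6 -0.1  0.5]
```

Emit:
move_arm(
  motion=[
    {"tx": 0.01,"ty": 0,"tz": 0.001,"twist": 0},
    {"tx": 0.012,"ty": 0,"tz": 0,"twist": 0},
    {"tx": 0.012,"ty": 0,"tz": 0,"twist": 0},
    {"tx": 0.012,"ty": 0,"tz": 0,"twist": 0},
    {"tx": 0.01,"ty": 0,"tz": 0,"twist": 0},
    {"tx": 0.007,"ty": 0,"tz": 0,"twist": 0},
    {"tx": 0.003,"ty": 0,"tz": 0,"twist": 0},
    {"tx": 0,"ty": 0,"tz": 0,"twist": 0},
    {"tx": 0,"ty": 0,"tz": 0,"twist": 0},
  ],
)

```text
clock: 40.35
position: [0.4905, 0.3482, 0.0876]
ee_rot: [3.141, 0.003, -0.001]
force: [-0.7, 0.5, -1.4]
width: 0.128
gripper_force: 40.0
```

Run:
```python
from h import *
im=specs();togo(.492,.347,.0885,0)
```

```text
disc box (282, 30, 83, 90) world 581.9 345.7 r 20.2 tool [91.5  2.8  5.6]
disc box (17, 0, 143, 64) world 604.7 452.3 r 31.9 tool [ 114.5 -103.8    5.6]
pos [0.4904 0.3483 0.0877] yaw 0.12 F [-0.6  0.4 -1.4] t 40.4 w 0.129 j7 -2.03
  mm before twist [ 1.6  1.3 -0.8] | twist deg 0.12 units 0.0014 | mm if twist first [ 1.6  1.3 -0.8]
```

Correct by (+1.5, +1.5) and lift.

Emit:
move_arm(
  motion=[
    {"tx": 0.0015,"ty": 0.0015,"tz": 0,"twist": 0},
    {"tx": 0,"ty": 0,"tz": 0,"twist": 0},
    {"tx": 0,"ty": 0,"tz": -0.006,"twist": 0},
    {"tx": 0,"ty": 0,"tz": -0.002,"twist": 0},
    {"tx": 0,"ty": 0,"tz": -0.002,"twist": 0},
    {"tx": 0,"ty": 0,"tz": -0.002,"twist": 0},
    {"tx": 0,"ty": 0,"tz": -0.003,"twist": 0},
    {"tx": 0,"ty": 0,"tz": -0.005,"twist": 0},
    {"tx": 0,"ty": 0,"tz": -0.006,"twist": 0},
    {"tx": 0,"ty": 0,"tz": -0.006,"twist": 0},
    {"tx": 0,"ty": 0,"tz": -0.004,"twist": 0},
    {"tx": 0,"ty": 0,"tz": 0,"twist": 0},
  ],
)

```text
clock: 41.6
position: [0.4929, 0.3469, 0.1246]
ee_rot: [-3.141, -0.003, -0.002]
force: [0.8, -0.1, -1.6]
width: 0.127
gripper_force: 40.0
```

Emit:
move_arm(
  motion=[
    {"tx": -0.004,"ty": 0,"tz": 0,"twist": 0},
    {"tx": -0.008,"ty": 0,"tz": 0,"twist": 0},
    {"tx": -0.012,"ty": 0,"tz": 0,"twist": 0},
    {"tx": -0.014,"ty": 0,"tz": 0,"twist": 0},
    {"tx": -0.014,"ty": 0.002,"tz": 0,"twist": 0},
    {"tx": -0.012,"ty": 0.005,"tz": 0,"twist": -0.004},
    {"tx": -0.01,"ty": 0.008,"tz": 0,"twist": -0.006},
    {"tx": -0.008,"ty": 0.011,"tz": 0,"twist": -0.008},
    {"tx": -0.006,"ty": 0.014,"tz": 0,"twist": -0.01},
    {"tx": -0.004,"ty": 0.016,"tz": 0,"twist": -0.011},
    {"tx": -0.002,"ty": 0.018,"tz": 0,"twist": -0.011},
    {"tx": 0,"ty": 0.018,"tz": 0,"twist": -0.01},
  ],
)

```text
clock: 42.8
position: [0.4007, 0.2535, 0.1237]
ee_rot: [-3.138, -0.154, 0.001]
force: [0.3, -0.4, -2.0]
width: 0.131
gripper_force: 40.0
```

Run:
```python
from h import *
# target TCP for spec above anvil0 (.5965,-.3108), 20 short
togo(.487,-.3229,.1236,7.1)
```

```text
pos [0.4007 0.2535 0.1237] yaw 5.62 F [ 0.3 -0.4 -2. ] t 42.8 w 0.131 j7 -1.96
  mm before twist [ 2.930e+01  5.821e+02 -1.000e-01] | twist deg -1.48 units -0.0164 | mm if twist first [ 1.430e+01  5.827e+02 -1.000e-01]
```

Emit:
move_arm(
  motion=[
    {"tx": 0,"ty": 0.018,"tz": 0,"twist": -0.008},
    {"tx": 0,"ty": 0.018,"tz": 0,"twist": -0.006},
    {"tx": 0,"ty": 0.018,"tz": 0,"twist": -0.002},
    {"tx": 0,"ty": 0.018,"tz": 0,"twist": 0},
    {"tx": 0.001,"ty": 0.018,"tz": 0,"twist": 0},
    {"tx": 0.001,"ty": 0.018,"tz": 0,"twist": 0},
    {"tx": 0.001,"ty": 0.018,"tz": 0,"twist": 0},
    {"tx": 0.001,"ty": 0.018,"tz": 0,"twist": 0},
    {"tx": 0.001,"ty": 0.018,"tz": 0,"twist": 0},
    {"tx": 0.001,"ty": 0.018,"tz": 0,"twist": 0},
    {"tx": 0.001,"ty": 0.018,"tz": 0,"twist": 0},
    {"tx": 0.001,"ty": 0.018,"tz": 0,"twist": 0},
  ],
)

```text
clock: 44.0
position: [0.4348, 0.0404, 0.1237]
ee_rot: [-3.135, -0.192, 0.0]
force: [-0.2, -0.5, -2.6]
width: 0.126
gripper_force: 40.0
```

Emit:
move_arm(
  motion=[
    {"tx": 0.001,"ty": 0.018,"tz": 0,"twist": 0},
    {"tx": 0.001,"ty": 0.018,"tz": 0,"twist": 0},
    {"tx": 0.001,"ty": 0.018,"tz": 0,"twist": 0},
    {"tx": 0.001,"ty": 0.018,"tz": 0,"twist": 0},
    {"tx": 0.001,"ty": 0.018,"tz": 0,"twist": 0},
    {"tx": 0,"ty": 0.018,"tz": 0,"twist": 0},
    {"tx": 0,"ty": 0.018,"tz": 0,"twist": 0},
    {"tx": 0,"ty": 0.018,"tz": 0,"twist": 0},
    {"tx": 0,"ty": 0.018,"tz": 0,"twist": 0},
    {"tx": 0,"ty": 0.018,"tz": 0,"twist": 0},
    {"tx": 0,"ty": 0.018,"tz": 0,"twist": 0},
    {"tx": 0,"ty": 0.018,"tz": 0,"twist": 0},
  ],
)

```text
clock: 45.2
position: [0.4662, -0.173, 0.1237]
ee_rot: [-3.135, -0.191, 0.0]
force: [-0.5, -0.0, -2.2]
width: 0.125
gripper_force: 40.0
```

Run:
```python
from h import *
togo(.487,-.3229,.1236,7.1)
```

```text
pos [ 0.4662 -0.173   0.1237] yaw 6.99 F [-0.5 -0.  -2.2] t 45.2 w 0.125 j7 -0.94
  mm before twist [  2.4 151.4  -0. ] | twist deg -0.11 units -0.0013 | mm if twist first [  2.1 151.4  -0. ]
```

Emit:
move_arm(
  motion=[
    {"tx": 0,"ty": 0.018,"tz": 0,"twist": 0},
    {"tx": 0.001,"ty": 0.018,"tz": 0,"twist": 0},
    {"tx": 0.001,"ty": 0.018,"tz": 0,"twist": 0},
    {"tx": 0,"ty": 0.017,"tz": 0,"twist": 0},
    {"tx": 0,"ty": 0.016,"tz": 0,"twist": 0},
    {"tx": 0,"ty": 0.014,"tz": 0,"twist": 0},
    {"tx": 0,"ty": 0.012,"tz": 0,"twist": 0},
    {"tx": 0,"ty": 0.01,"tz": 0,"twist": 0},
    {"tx": 0,"ty": 0.008,"tz": 0,"twist": 0},
    {"tx": 0,"ty": 0.006,"tz": 0,"twist": 0},
    {"tx": 0,"ty": 0.003,"tz": 0,"twist": 0},
    {"tx": 0,"ty": 0.002,"tz": 0,"twist": 0},
  ],
)

```text
clock: 46.4
position: [0.486, -0.3141, 0.1236]
ee_rot: [-3.136, -0.19, 0.0]
force: [1.0, -0.5, -1.7]
width: 0.131
gripper_force: 40.0
```

Emit:
move_arm(
  motion=[
    {"tx": 0,"ty": 0,"tz": 0,"twist": 0},
    {"tx": 0,"ty": 0,"tz": 0,"twist": 0},
  ],
)

```text
clock: 46.6
position: [0.486, -0.3137, 0.1237]
ee_rot: [-3.135, -0.191, 0.0]
force: [0.4, 0.5, -2.2]
width: 0.13
gripper_force: 40.0
```

Run:
```python
from h import *
s,p,R=tool();im=specs(p[2]-.0294+.012)
cal=arm.calibration('wrist')
for r in arm.place_of('wrist','anvil1'):
    if r['conf']>.1:
        q=px(r['point']);w=at(cal,q,.07);print(round(r['conf'],2),q.round(0),w.round(4),(R.T@(w-p)*1000).round(1))
print('pred anvil0 tool',R.T@(np.array([.5968,-.3108,.07])-p)*1000);specs(.082)
togo(.5,-.3,.12,7.1)
```

```text
disc box (282, 42, 76, 83) world 574.2 -304.2 r 20.1 tool [88.6  1.3 17.4]
disc box (195, 7, 72, 77) world 586.4 -258.2 r 17.9 tool [106.4 -42.9  17.4]
disc box (87, 7, 73, 77) world 580.2 -205.0 r 18.2 tool [106.6 -96.4  17.5]
pred anvil0 tool [110.31177455  10.58058287  53.66625519]
disc box (282, 42, 76, 83) world 575.4 -304.2 r 22.8 tool [89.9  1.3 41.7]
disc box (195, 7, 72, 77) world 589.2 -251.6 r 20.3 tool [109.9 -49.1  41.7]
disc box (87, 7, 73, 77) world 582.1 -191.1 r 20.5 tool [ 110.2 -110.    41.8]
pos [ 0.4861 -0.3137  0.1237] yaw 6.96 F [-0.3  0.6 -1.3] t 46.8 w 0.124 j7 -0.69
  mm before twist [ 15.5 -11.9   3.7] | twist deg -0.14 units -0.0015 | mm if twist first [ 15.5 -11.9   3.7]
```

Emit:
move_arm(
  motion=[
    {"tx": 0.003,"ty": 0.001,"tz": 0,"twist": 0},
    {"tx": 0.005,"ty": 0.003,"tz": 0,"twist": 0},
    {"tx": 0.005,"ty": 0.003,"tz": 0,"twist": 0},
    {"tx": 0.005,"ty": 0.0017,"tz": 0,"twist": 0},
    {"tx": 0.003,"ty": 0.001,"tz": 0,"twist": 0},
    {"tx": 0,"ty": 0,"tz": 0,"twist": 0},
    {"tx": 0,"ty": 0,"tz": 0.005,"twist": 0},
    {"tx": 0,"ty": 0,"tz": 0.007,"twist": 0},
    {"tx": 0,"ty": 0,"tz": 0.005,"twist": 0},
    {"tx": 0,"ty": 0,"tz": 0.002,"twist": 0},
    {"tx": 0,"ty": 0,"tz": 0,"twist": 0},
    {"tx": 0,"ty": 0,"tz": 0,"twist": 0},
  ],
)

```text
clock: 47.95
position: [0.508, -0.3213, 0.1048]
ee_rot: [3.136, 0.19, 0.0]
force: [0.2, -0.5, -2.1]
width: 0.129
gripper_force: 40.0
```

Run:
```python
from h import *
s,p,R=tool();im=specs(p[2]-.0294+.012);specs(.082)
print('pred anvil0 tool',R.T@(np.array([.5968,-.3108,.07])-p)*1000);togo(.5,-.3,.0887,7.1)
```

```text
disc box (165, 43, 78, 79) world 589.3 -253.0 r 20.0 tool [ 88.9 -58.   17.5]
disc box (51, 42, 78, 81) world 582.3 -194.7 r 19.9 tool [  88.9 -116.7   17.5]
disc box (282, 41, 76, 82) world 596.8 -311.9 r 19.9 tool [89.3  1.3 17.5]
disc box (166, 43, 77, 79) world 589.6 -251.3 r 20.6 tool [ 89.3 -59.7  23. ]
disc box (51, 42, 78, 82) world 582.2 -191.0 r 20.5 tool [  89.2 -120.4   23. ]
disc box (282, 41, 76, 82) world 597.2 -311.9 r 20.5 tool [89.5  1.4 23. ]
pred anvil0 tool [89.41319963  0.33048749 34.756301  ]
pos [ 0.5081 -0.3213  0.105 ] yaw 6.94 F [-0.8  0.4 -1.5] t 48.0 w 0.128 j7 -0.68
  mm before twist [ -5.5 -22.1  16.3] | twist deg -0.16 units -0.0018 | mm if twist first [ -5.4 -22.1  16.3]
```

Emit:
move_arm(
  motion=[
    {"tx": 0,"ty": -0.0005,"tz": 0.002,"twist": 0},
    {"tx": 0,"ty": 0,"tz": 0.001,"twist": 0},
    {"tx": 0,"ty": 0,"tz": 0.001,"twist": 0},
    {"tx": 0,"ty": 0,"tz": 0.001,"twist": 0},
    {"tx": 0,"ty": 0,"tz": 0.001,"twist": 0},
    {"tx": 0,"ty": 0,"tz": 0.002,"twist": 0},
    {"tx": 0,"ty": 0,"tz": 0.004,"twist": 0},
    {"tx": 0,"ty": 0,"tz": 0.004,"twist": 0},
    {"tx": 0,"ty": 0,"tz": 0,"twist": 0},
    {"tx": 0,"ty": 0,"tz": 0,"twist": 0},
  ],
)

```text
clock: 49.05
position: [0.5078, -0.3207, 0.0885]
ee_rot: [-3.136, -0.19, 0.001]
force: [-0.1, -0.4, -1.7]
width: 0.131
gripper_force: 40.0
```

Run:
```python
from h import *
im=specs(.082);togo(.5002,-.2607,.089,7.1)
```

```text
disc box (279, 36, 81, 88) world 596.8 -311.2 r 19.9 tool [89.4  1.3  6.7]
disc box (152, 36, 85, 88) world 589.4 -251.3 r 20.5 tool [ 89.3 -59.    6.7]
disc box (25, 35, 86, 90) world 582.1 -191.0 r 20.4 tool [  89.3 -119.8    6.7]
pos [ 0.5079 -0.3207  0.0887] yaw 6.93 F [-0.7 -0.1 -1.4] t 49.1 w 0.129 j7 -0.67
  mm before twist [ -0.4 -60.5  -0.3] | twist deg -0.17 units -0.0018 | mm if twist first [ -0.3 -60.5  -0.3]
```

Emit:
move_arm(
  motion=[
    {"tx": -0.005,"ty": 0,"tz": 0,"twist": 0},
    {"tx": -0.01,"ty": 0,"tz": 0,"twist": 0},
    {"tx": -0.015,"ty": 0,"tz": 0,"twist": 0},
    {"tx": -0.015,"ty": 0,"tz": 0,"twist": 0},
    {"tx": -0.015,"ty": 0,"tz": 0,"twist": 0},
    {"tx": -0.015,"ty": 0,"tz": 0,"twist": 0},
    {"tx": -0.005,"ty": 0,"tz": -0.02,"twist": 0},
    {"tx": 0,"ty": 0,"tz": -0.03,"twist": 0},
    {"tx": 0,"ty": 0,"tz": 0,"twist": 0},
  ],
)

```text
clock: 50.0
position: [0.429, -0.3322, 0.142]
ee_rot: [3.133, 0.188, 0.007]
force: [0.5, -0.3, -0.9]
width: 0.127
gripper_force: 40.0
```

Run:
```python
from h import *
arm.get_image('top')
print(*place('top','mat',z=.003),sep='\n')
im=arm.get_image('top');cal=arm.calibration('top')
hsv=cv2.cvtColor(im,cv2.COLOR_RGB2HSV);m=((hsv[...,0]>95)&(hsv[...,0]<120)&(hsv[...,1]>50)&(hsv[...,2]>70)).astype(np.uint8);m[:,:285]=0;m[:,340:]=0;m[:165]=0;m[245:]=0
pts=np.argwhere(m)[:,::-1];W=np.array([at(cal,q,.003)[:2] for q in pts],np.float32)*1000;print('mat',len(pts),cv2.minAreaRect(W),W.min(0),W.max(0))
togo(.488,.018,.12,0)
```

```text
mat 1904 ((527.74755859375, 13.919410705566406), (196.8898468017578, 114.21131896972656), 1.0394479036331177) [428.79642  -44.747463] [627.0237   72.54882]
pos [ 0.428  -0.3302  0.1384] yaw 6.93 F [-0.3 -0.4 -1.8] t 50.1 w 0.124 j7 -0.63
  mm before twist [ 101.6 -338.4   18.6] | twist deg 6.93 units 0.077 | mm if twist first [  60.  -348.1   18.6]
```

All three are placed: the discs read (89.3, 1.3), (89.3, −59.0) and (89.3, −119.8). I return the lifter to the mat.

Emit:
move_arm(
  motion=[
    {"tx": 0,"ty": -0.03,"tz": 0,"twist": 0},
    {"tx": 0,"ty": -0.045,"tz": 0,"twist": 0},
    {"tx": 0,"ty": -0.045,"tz": 0,"twist": 0},
    {"tx": 0,"ty": -0.045,"tz": 0,"twist": 0},
    {"tx": 0.01,"ty": -0.045,"tz": 0,"twist": 0},
    {"tx": 0.02,"ty": -0.04,"tz": 0,"twist": 0},
    {"tx": 0.02,"ty": -0.04,"tz": 0,"twist": 0},
    {"tx": 0.03,"ty": -0.03,"tz": 0,"twist": 0},
    {"tx": 0.017,"ty": -0.016,"tz": 0,"twist": 0.033},
    {"tx": 0,"ty": 0,"tz": 0,"twist": 0.033},
    {"tx": 0,"ty": 0,"tz": 0,"twist": 0},
    {"tx": 0,"ty": 0,"tz": 0,"twist": 0},
  ],
)

```text
clock: 51.35
position: [0.4832, 0.0144, 0.1379]
ee_rot: [3.141, 0.029, -0.003]
force: [-0.2, -0.4, -1.9]
width: 0.127
gripper_force: 40.0
```

Run:
```python
from h import *
im=arm.get_image('wrist');cal=arm.calibration('wrist');s,p,R=tool()
hsv=cv2.cvtColor(im,cv2.COLOR_RGB2HSV);m=((hsv[...,0]>95)&(hsv[...,0]<120)&(hsv[...,1]>70)&(hsv[...,2]>40)).astype(np.uint8);m[250:]=0
n,l,st,ce=cv2.connectedComponentsWithStats(m);print([(s_.tolist()) for s_ in st if s_[4]>1500])
m[:,:150]=0;m[:,500:]=0
for r in (20,60,100,140,180,220):
    b=np.where(m[r])[0]
    if len(b): 
        A=[(R.T@(at(cal,(c,r),.003)-p)*1000).round(1)[:2].tolist() for c in(b.min(),b.max())];print(r,b.min(),b.max(),A)
c=np.where(m[:,180:470].sum(1)>20)[0];print('rows',c.min(),c.max(),[(R.T@(at(cal,(319,q),.003)-p)*1000).round(1)[0] for q in(c.min(),c.max())])
togo(.4837,.015,.0364,1)
```

```text
[[0, 0, 640, 400, 241028], [252, 25, 33, 216, 4825], [280, 25, 108, 215, 10147]]
60 254 386 [[114.0, -53.5], [114.0, 57.6]]
100 257 384 [[81.8, -52.8], [81.9, 57.9]]
140 259 381 [[47.4, -52.9], [47.5, 57.2]]
180 262 379 [[10.4, -52.0], [10.4, 57.5]]
220 264 376 [[-29.6, -52.1], [-29.5, 56.8]]
rows 25 239 [np.float64(140.4), np.float64(-49.6)]
pos [0.4834 0.0142 0.1382] yaw 1.02 F [-0.1 -0.3 -1.6] t 51.4 w 0.13 j7 -1.49
  mm before twist [  0.5  -0.8 101.8] | twist deg 0.02 units 0.0003 | mm if twist first [  0.5  -0.8 101.8]
```

Emit:
move_arm(
  motion=[
    {"tx": 0.001,"ty": 0.0015,"tz": 0.03,"twist": 0},
    {"tx": 0,"ty": 0,"tz": 0.035,"twist": 0},
    {"tx": 0,"ty": 0,"tz": 0.02,"twist": 0},
    {"tx": 0,"ty": 0,"tz": 0.01,"twist": 0},
    {"tx": 0,"ty": 0,"tz": 0.004,"twist": 0},
    {"tx": 0,"ty": 0,"tz": 0,"twist": 0},
    {"tx": 0,"ty": 0,"tz": 0,"twist": 0},
  ],
)

```text
clock: 52.1
position: [0.4859, 0.0133, 0.0406]
ee_rot: [-3.141, -0.027, -0.002]
force: [-0.6, 0.3, -1.6]
width: 0.129
gripper_force: 40.0
```

Run:
```python
from h import *
togo(.4837,.015,.0364,1)
```

```text
pos [0.4859 0.0133 0.0406] yaw 0.99 F [-0.6  0.3 -1.6] t 52.1 w 0.129 j7 -1.38
  mm before twist [-2.2 -1.7  4.2] | twist deg -0.01 units -0.0001 | mm if twist first [-2.2 -1.7  4.2]
```

Emit:
move_arm(
  motion=[
    {"tx": 0,"ty": 0,"tz": 0.002,"twist": 0},
    {"tx": 0,"ty": 0,"tz": 0.001,"twist": 0},
    {"tx": 0,"ty": 0,"tz": 0.001,"twist": 0},
    {"tx": 0,"ty": 0,"tz": 0,"twist": 0},
    {"tx": 0,"ty": 0,"tz": 0,"twist": 0},
  ],
)

```text
clock: 52.6
position: [0.4855, 0.0136, 0.0364]
ee_rot: [-3.141, -0.028, -0.001]
force: [-3.4, 0.6, 9.8]
width: 0.126
gripper_force: 40.0
```

Emit:
move_arm(
  motion=[
    {"tx": 0,"ty": 0,"tz": 0,"twist": 0},
    {"tx": 0,"ty": 0,"tz": 0,"twist": 0},
    {"tx": 0,"ty": 0,"tz": 0,"twist": 0},
    {"tx": 0,"ty": 0,"tz": 0,"twist": 0},
    {"tx": 0,"ty": 0,"tz": -0.02,"twist": 0},
    {"tx": 0,"ty": 0,"tz": -0.04,"twist": 0},
    {"tx": 0,"ty": 0,"tz": -0.04,"twist": 0},
    {"tx": 0,"ty": 0,"tz": 0,"twist": 0},
    {"tx": 0,"ty": 0,"tz": 0,"twist": 0},
  ],
  gripper=0.2,
)

```text
clock: 53.5
position: [0.4858, 0.0137, 0.1365]
ee_rot: [-3.141, -0.028, -0.003]
force: [-0.0, 1.2, -0.7]
width: 0.401
gripper_force: 0.0
```

```bash
cat >> h.py <<'E'
def lifter():
    im=arm.get_image('wrist');cal=arm.calibration('wrist');s,p,R=tool()
    g=im.astype(int).min(2)
    for r in range(40,240,25):
        b=np.where(g[r,230:420]>140)[0]+230
        if len(b): print(r,b.min(),b.max(),(R.T@(at(cal,(b.min(),r),.007)-p)*1000).round(1)[:2],(R.T@(at(cal,(b.max(),r),.007)-p)*1000).round(1)[:2])
E
python3 - <<'E'
from h import *
lifter();togo(.44,-.27,.16,7)
E
```

```text
65 293 345 [109.4 -20.3] [109.5  22.7]
90 294 344 [ 89.9 -19.9] [89.9 22.4]
115 294 343 [ 69.5 -20.3] [69.5 22. ]
140 295 342 [ 48.1 -19.9] [48.2 21.6]
165 297 341 [ 25.8 -18.5] [25.9 21.2]
190 298 340 [  2.5 -18. ] [ 2.5 20.7]
215 298 339 [-22.  -18.5] [-22.   20.3]
pos [0.485  0.0136 0.1355] yaw 1.01 F [ 0.2  0.5 -0. ] t 53.5 w 0.394 j7 -1.48
  mm before twist [-50.  282.8 -24.6] | twist deg -5.99 units -0.0665 | mm if twist first [-79.2 276.  -24.6]
```

Lifter is standing well inside the mat. Next, the handle.

Emit:
move_arm(
  motion=[
    {"tx": -0.02,"ty": 0,"tz": -0.02,"twist": 0},
    {"tx": -0.026,"ty": 0.04,"tz": 0,"twist": 0},
    {"tx": 0,"ty": 0.045,"tz": 0,"twist": 0},
    {"tx": 0,"ty": 0.045,"tz": 0,"twist": 0},
    {"tx": 0,"ty": 0.045,"tz": 0,"twist": 0},
    {"tx": 0,"ty": 0.045,"tz": 0,"twist": 0},
    {"tx": 0,"ty": 0.04,"tz": 0,"twist": 0},
    {"tx": 0,"ty": 0.022,"tz": 0.02,"twist": -0.033},
    {"tx": 0,"ty": 0,"tz": 0.03,"twist": -0.033},
    {"tx": 0,"ty": 0,"tz": 0,"twist": 0},
    {"tx": 0,"ty": 0,"tz": 0,"twist": 0},
  ],
)

```text
clock: 54.65
position: [0.4431, -0.2687, 0.1049]
ee_rot: [-3.134, -0.187, 0.005]
force: [-0.1, -0.4, 0.1]
width: 0.396
gripper_force: 0.0
```

Run:
```python
from h import *
im=arm.get_image('wrist');s,p,R=tool();cal=arm.calibration('wrist');specs(.082)
cv2.imwrite('pics/w11.png',im[:,:,::-1])
for P in((.4605,-.2671,.042),(.4357,-.270,.042)): print(proj('wrist',P).round(1),(R.T@(np.array(P)-p)*1000).round(1))
togo(.4436,-.2692,.014,7)
```

```text
[317.2 194.9] [16.7  0.3 63.7]
[317.1 227.2] [-8.3  0.2 63.8]
pos [ 0.4445 -0.2689  0.1063] yaw 6.92 F [-0.1  1.2  0.3] t 54.8 w 0.402 j7 -0.71
  mm before twist [-1.   0.1 92.3] | twist deg -0.08 units -0.0009 | mm if twist first [-1.   0.1 92.3]
```

View pics/w11.png

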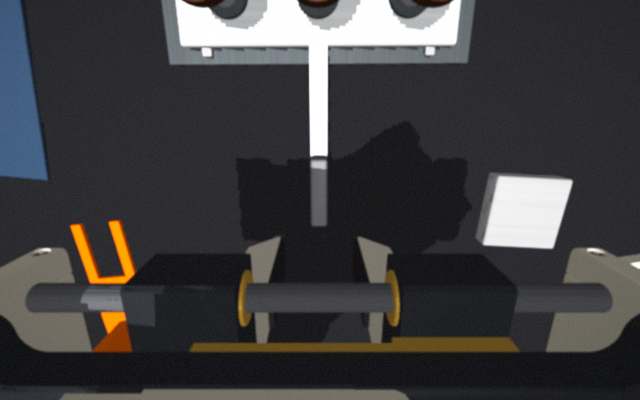

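Fin at (319,158–226), as predicted, with the specimens visible at the top edge. Descend and grip.

Emit:
move_arm(
  motion=[
    {"tx": 0,"ty": 0,"tz": 0.035,"twist": 0},
    {"tx": 0,"ty": 0,"tz": 0.035,"twist": 0},
    {"tx": 0,"ty": 0,"tz": 0.022,"twist": 0},
    {"tx": 0,"ty": 0,"tz": 0,"twist": 0},
    {"tx": 0,"ty": 0,"tz": 0,"twist": 0},
  ],
)

```text
clock: 55.25
position: [0.4448, -0.2693, 0.0148]
ee_rot: [3.136, 0.19, 0.001]
force: [0.6, -0.1, 0.2]
width: 0.4
gripper_force: 0.0
```

Emit:
move_arm(
  motion=[
    {"tx": 0,"ty": 0,"tz": 0,"twist": 0},
    {"tx": 0,"ty": 0,"tz": 0,"twist": 0},
    {"tx": 0,"ty": 0,"tz": 0,"twist": 0},
    {"tx": 0,"ty": 0,"tz": 0,"twist": 0},
    {"tx": 0,"ty": 0,"tz": 0,"twist": 0},
  ],
  gripper=1,
  squeeze=20,
)

```text
clock: 55.75
position: [0.4446, -0.2684, 0.0144]
ee_rot: [-3.135, -0.191, -0.001]
force: [-0.4, 3.5, 8.4]
width: 0.127
gripper_force: 20.0
```

Emit:
move_arm(
  motion=[
    {"tx": 0.001,"ty": 0,"tz": 0,"twist": 0},
    {"tx": 0.003,"ty": 0,"tz": 0,"twist": 0},
    {"tx": 0.005,"ty": 0,"tz": 0,"twist": 0},
    {"tx": 0.007,"ty": 0,"tz": 0,"twist": 0},
    {"tx": 0.008,"ty": 0,"tz": 0,"twist": 0},
    {"tx": 0.008,"ty": 0,"tz": 0,"twist": 0},
    {"tx": 0.008,"ty": 0,"tz": 0,"twist": 0},
    {"tx": 0.008,"ty": 0,"tz": 0,"twist": 0},
    {"tx": 0.008,"ty": 0,"tz": 0,"twist": 0},
    {"tx": 0.008,"ty": 0,"tz": 0,"twist": 0},
    {"tx": 0.008,"ty": 0,"tz": 0,"twist": 0},
    {"tx": 0.008,"ty": 0,"tz": 0,"twist": 0},
  ],
)

```text
clock: 56.95
position: [0.5239, -0.2585, 0.0144]
ee_rot: [-3.134, -0.191, -0.0]
force: [-2.8, 4.2, 9.0]
width: 0.13
gripper_force: 20.0
```

Emit:
move_arm(
  motion=[
    {"tx": 0.006,"ty": 0,"tz": 0,"twist": 0},
    {"tx": 0.005,"ty": 0,"tz": 0,"twist": 0},
    {"tx": 0.004,"ty": 0,"tz": 0,"twist": 0},
    {"tx": 0.003,"ty": 0,"tz": 0,"twist": 0},
    {"tx": 0.002,"ty": 0,"tz": 0,"twist": 0},
    {"tx": 0.001,"ty": 0,"tz": 0,"twist": 0},
    {"tx": 0,"ty": 0,"tz": 0,"twist": 0},
    {"tx": 0,"ty": 0,"tz": 0,"twist": 0},
  ],
)

```text
clock: 57.75
position: [0.545, -0.2559, 0.0145]
ee_rot: [-3.134, -0.192, -0.001]
force: [-0.3, 5.0, 7.0]
width: 0.129
gripper_force: 20.0
```

Emit:
move_arm(
  motion=[
    {"tx": 0.001,"ty": 0,"tz": 0,"twist": 0},
    {"tx": 0.0015,"ty": 0,"tz": 0,"twist": 0},
    {"tx": 0.0015,"ty": 0,"tz": 0,"twist": 0},
    {"tx": 0.0015,"ty": 0,"tz": 0,"twist": 0},
    {"tx": 0.001,"ty": 0,"tz": 0,"twist": 0},
    {"tx": 0.001,"ty": 0,"tz": 0,"twist": 0},
    {"tx": 0.001,"ty": 0,"tz": 0,"twist": 0},
    {"tx": 0.001,"ty": 0,"tz": 0,"twist": 0},
    {"tx": 0,"ty": 0,"tz": 0,"twist": 0},
  ],
)

```text
clock: 58.65
position: [0.5537, -0.2548, 0.0144]
ee_rot: [-3.134, -0.191, 0.0]
force: [-3.7, 4.7, 8.5]
width: 0.129
gripper_force: 20.0
```

Emit:
move_arm(
  motion=[
    {"tx": 0.001,"ty": 0,"tz": 0,"twist": 0},
    {"tx": 0.001,"ty": 0,"tz": 0,"twist": 0},
    {"tx": 0.001,"ty": 0,"tz": 0,"twist": 0},
    {"tx": 0,"ty": 0,"tz": 0,"twist": 0},
    {"tx": 0,"ty": 0,"tz": 0,"twist": 0},
  ],
)

```text
clock: 59.15
position: [0.5538, -0.2548, 0.0143]
ee_rot: [-3.133, -0.189, 0.007]
force: [-12.0, 4.9, 16.8]
width: 0.131
gripper_force: 20.0
```

Home stop reached (travel 110 mm). Release and rise.

Emit:
move_arm(
  motion=[
    {"tx": 0,"ty": 0,"tz": 0,"twist": 0},
    {"tx": 0,"ty": 0,"tz": 0,"twist": 0},
    {"tx": 0,"ty": 0,"tz": 0,"twist": 0},
    {"tx": 0,"ty": 0,"tz": 0,"twist": 0},
    {"tx": 0,"ty": 0,"tz": -0.02,"twist": 0},
    {"tx": 0,"ty": 0,"tz": -0.04,"twist": 0},
    {"tx": -0.03,"ty": 0,"tz": -0.035,"twist": 0},
    {"tx": -0.04,"ty": 0,"tz": -0.03,"twist": 0},
    {"tx": -0.04,"ty": 0,"tz": -0.03,"twist": 0},
    {"tx": -0.03,"ty": 0,"tz": 0,"twist": 0},
    {"tx": 0,"ty": 0,"tz": 0,"twist": 0},
    {"tx": 0,"ty": 0,"tz": 0,"twist": 0},
  ],
  gripper=0.2,
)

```text
clock: 60.35
position: [0.4179, -0.2725, 0.1691]
ee_rot: [-3.136, -0.189, -0.002]
force: [1.4, 0.8, 0.4]
width: 0.4
gripper_force: 0.0
```

Run:
```python
from h import *
im=arm.get_image('top');
for q in('lifter_grip','lifter_seat','mat','carriage_handle','spec0_center'): print(q,*place('top',q,n=5,minc=.15),sep='\n   ')
cal=arm.calibration('top');g=im.astype(int).min(2)
m=(g>170).astype(np.uint8);m[:,:288]=0;m[:,330:]=0;m[:172]=0;m[240:]=0
n,l,st,ce=cv2.connectedComponentsWithStats(m)
for i in range(1,n):
    if st[i][4]>60:
        W=np.array([at(cal,q,.007)[:2] for q in np.argwhere(l==i)[:,::-1]],np.float32)*1000;print('lifter plate',st[i],cv2.minAreaRect(W))
imw=arm.get_image('wrist');calw=arm.calibration('wrist')
im2=arm.get_image('side');hs=cv2.cvtColor(im2,cv2.COLOR_RGB2HSV)
wr=arm.regions_of('top','spec0_center');print([(round(r['conf'],2),px(r['point']).round(0)) for r in wr])
print([(round(r['conf'],2),px(r['point']).round(0)) for r in arm.regions_of('side','spec0_center')])
for q in((.697,-.238),(.704,-.298),(.69,-.178)): print('anvil home est px top',proj('top',(*q,.08)).round(0),'side',proj('side',(*q,.08)).round(0))
# fin rear end in wrist
print('handle home expected px',proj('wrist',(.5697,-.2537,.03)).round(0),place('wrist','carriage_handle'))
togo(.4,-.2,.2,7)
```

```text
lifter_grip
   (0.76, array([230.7, 122.4]), array([0.7937, 0.2873]))
   (0.71, array([320.4, 213.3]), array([ 0.4919, -0.0213]))
   (0.71, array([347.1, 273.4]), array([ 0.2953, -0.113 ]))
lifter_seat
   (0.88, array([336.5, 248. ]), array([ 0.3765, -0.0783]))
   (0.71, array([217. , 148.7]), array([0.7117, 0.3418]))
mat
   (0.96, array([310.8, 204.6]), array([0.5237, 0.0128]))
carriage_handle
   (0.57, array([312.8, 150.2]), array([0.7082, 0.0087]))
   (0.53, array([389.4, 189.7]), array([ 0.5775, -0.2538]))
   (0.31, array([466.8, 188.1]), array([ 0.5876, -0.5166]))
spec0_center
lifter plate [310 180  17  45 462] ((532.3590087890625, -12.921091079711914), (150.8990478515625, 46.73906326293945), 5.6541218757629395)
[]
[(0.6, array([331., 113.])), (0.47, array([360., 377.])), (0.31, array([237., 200.]))]
anvil home est px top [387. 152.] side [287. 150.]
anvil home est px top [405. 150.] side [289. 139.]
anvil home est px top [369. 154.] side [285. 162.]
handle home expected px [317.   9.] [(0.86, array([320.8,   9.9]), array([ 0.5693, -0.2568]))]
pos [ 0.4179 -0.2725  0.1686] yaw 6.94 F [-0.1  0.1  0.3] t 60.9 w 0.399 j7 -0.74
  mm before twist [ -9.1 -74.1 -31.4] | twist deg -0.06 units -0.0006 | mm if twist first [ -9.  -74.2 -31.4]
```

The carriage is home (handle at 0.569). But the lifter has been knocked about 26 mm towards −y, near the mat's edge. I'll put it back.

Emit:
move_arm(
  motion=[
    {"tx": 0,"ty": -0.02,"tz": -0.02,"twist": 0},
    {"tx": 0,"ty": -0.04,"tz": -0.01,"twist": 0},
    {"tx": 0.005,"ty": -0.045,"tz": 0,"twist": 0},
    {"tx": 0.01,"ty": -0.045,"tz": 0,"twist": 0},
    {"tx": 0.01,"ty": -0.045,"tz": 0,"twist": 0},
    {"tx": 0.01,"ty": -0.04,"tz": 0,"twist": 0},
    {"tx": 0,"ty": -0.02,"tz": 0,"twist": 0},
    {"tx": 0,"ty": 0,"tz": 0,"twist": 0},
    {"tx": 0,"ty": 0,"tz": 0,"twist": 0},
  ],
)

```text
clock: 61.8
position: [0.4218, -0.0154, 0.1988]
ee_rot: [3.136, 0.191, 0.0]
force: [0.8, -0.8, -0.0]
width: 0.4
gripper_force: 0.0
```

```bash
cat >> h.py <<'E'
def lift2(z=.007):
    im=arm.get_image('wrist');cal=arm.calibration('wrist');s,p,R=tool();g=im.astype(int).min(2)
    m=(g>150).astype(np.uint8);m[250:]=0
    n,l,st,ce=cv2.connectedComponentsWithStats(m)
    for i in range(1,n):
        if st[i][4]>1500:
            W=np.array([at(cal,q,z)[:2] for q in np.argwhere(l==i)[:,::-1]],np.float32)*1000;print('bright',st[i],cv2.minAreaRect(W))
    for q in('lifter_grip','lifter_seat'): print(q,place('wrist',q))
    return im
E
python3 - <<'E'
from h import *
lift2();togo(.488,-.017,.11,6)
E
```

```text
bright [   0    0  188   32 4285] ((554.7605590820312, 217.9892120361328), (26.718786239624023, 180.96554565429688), 6.925671577453613)
bright [  247     0   119   161 15987] ((516.33935546875, 11.533462524414062), (164.22006225585938, 108.049560546875), 1.2344412803649902)
bright [  459     0   181    89 13699] ((583.1964111328125, -235.00111389160156), (79.50670623779297, 185.19064331054688), 6.925661087036133)
lifter_grip [(0.69, array([328.6, 118.3]), array([ 0.4885, -0.0182]))]
lifter_seat [(0.87, array([368.1, 221.3]), array([ 0.377 , -0.0808])), (0.62, array([330.9,  20.5]), array([ 0.5783, -0.0106]))]
pos [ 0.4218 -0.0165  0.1988] yaw 6.81 F [ 0.8 -0.2 -0.7] t 62.0 w 0.402 j7 -1.45
  mm before twist [65.6  8.4 88.8] | twist deg 0.81 units 0.009 | mm if twist first [65.7  7.4 88.8]
```

Emit:
move_arm(
  motion=[
    {"tx": 0.022,"ty": 0.003,"tz": 0.032,"twist": 0.017},
    {"tx": 0.022,"ty": 0.002,"tz": 0.032,"twist": 0},
    {"tx": 0.022,"ty": 0.002,"tz": 0.03,"twist": 0},
    {"tx": 0,"ty": 0,"tz": 0,"twist": 0},
    {"tx": 0,"ty": 0,"tz": 0,"twist": 0},
  ],
)

```text
clock: 62.45
position: [0.4876, -0.0167, 0.1041]
ee_rot: [3.137, 0.145, -0.004]
force: [-0.0, -0.1, 0.0]
width: 0.402
gripper_force: 0.0
```

Run:
```python
from h import *
im=arm.get_image('wrist');cal=arm.calibration('wrist');s,p,R=tool()
hsv=cv2.cvtColor(im,cv2.COLOR_RGB2HSV)
m=((im.astype(int).min(2)>110)&(hsv[...,1]<60)).astype(np.uint8)
for r in range(35,245,15):
    b=np.where(m[r,240:400])[0]+240
    if len(b): print(r,b.min(),b.max(),[(R.T@(at(cal,(c,r),.007)-p)*1000).round(1)[:2].tolist() for c in(b.min(),b.max())])
togo(.488,-.017,.0364,6)
```

```text
50 288 347 [[116.4, -21.4], [116.4, 21.7]]
65 288 347 [[106.2, -21.7], [106.3, 21.9]]
80 289 346 [[95.8, -21.2], [95.9, 21.5]]
95 289 346 [[85.2, -21.5], [85.2, 21.7]]
110 290 346 [[74.2, -21.0], [74.3, 22.0]]
125 290 346 [[63.0, -21.3], [63.0, 22.3]]
140 291 346 [[51.4, -20.8], [51.5, 22.6]]
155 291 344 [[39.6, -21.1], [39.6, 21.3]]
170 293 344 [[27.4, -19.7], [27.4, 21.6]]
185 293 344 [[14.9, -20.0], [14.9, 21.9]]
200 294 343 [[2.0, -19.5], [2.1, 21.4]]
215 295 343 [[-11.2, -18.9], [-11.2, 21.7]]
230 295 343 [[-24.9, -19.2], [-24.8, 22.0]]
pos [ 0.4878 -0.0165  0.105 ] yaw 5.3 F [-0.   0.5  0.7] t 62.5 w 0.4 j7 -1.32
  mm before twist [ 0.2  0.5 68.6] | twist deg -0.7 units -0.0078 | mm if twist first [ 0.2  0.5 68.6]
```

Emit:
move_arm(
  motion=[
    {"tx": 0,"ty": 0.001,"tz": 0.034,"twist": 0},
    {"tx": 0,"ty": 0,"tz": 0.034,"twist": 0},
    {"tx": 0,"ty": 0,"tz": 0,"twist": 0},
    {"tx": 0,"ty": 0,"tz": 0,"twist": 0},
  ],
)

```text
clock: 62.9
position: [0.4882, -0.0167, 0.038]
ee_rot: [-3.138, -0.147, -0.0]
force: [0.8, -0.2, 0.6]
width: 0.399
gripper_force: 0.0
```

Emit:
move_arm(
  motion=[
    {"tx": 0,"ty": 0,"tz": 0,"twist": 0},
    {"tx": 0,"ty": 0,"tz": 0,"twist": 0},
    {"tx": 0,"ty": 0,"tz": 0,"twist": 0},
    {"tx": 0,"ty": 0,"tz": 0,"twist": 0},
    {"tx": 0,"ty": 0,"tz": -0.01,"twist": 0},
    {"tx": 0,"ty": 0,"tz": 0,"twist": 0.024},
    {"tx": 0,"ty": -0.01,"tz": 0,"twist": 0.024},
    {"tx": 0,"ty": -0.01,"tz": 0,"twist": 0},
    {"tx": 0,"ty": -0.01,"tz": 0,"twist": 0},
    {"tx": 0,"ty": 0,"tz": 0,"twist": 0},
    {"tx": 0,"ty": 0,"tz": 0,"twist": 0},
  ],
  gripper=1,
  squeeze=40,
)

```text
clock: 64.0
position: [0.4873, 0.0139, 0.0467]
ee_rot: [3.141, 0.032, -0.0]
force: [0.6, 0.1, -0.8]
width: 0.128
gripper_force: 40.0
```

Run:
```python
from h import *
togo(.485,.0135,.0364,1)
```

```text
pos [0.4873 0.0139 0.0467] yaw 1.16 F [ 0.6  0.1 -0.8] t 64.0 w 0.128 j7 -1.38
  mm before twist [-2.3  0.4 10.3] | twist deg 0.16 units 0.0018 | mm if twist first [-2.3  0.4 10.3]
```

Emit:
move_arm(
  motion=[
    {"tx": -0.002,"ty": 0,"tz": 0.005,"twist": 0},
    {"tx": 0,"ty": 0,"tz": 0.003,"twist": 0},
    {"tx": 0,"ty": 0,"tz": 0.001,"twist": 0},
    {"tx": 0,"ty": 0,"tz": 0.001,"twist": 0},
    {"tx": 0,"ty": 0,"tz": 0,"twist": 0},
    {"tx": 0,"ty": 0,"tz": 0,"twist": 0},
  ],
)

```text
clock: 64.6
position: [0.4848, 0.0131, 0.0375]
ee_rot: [-3.141, -0.028, 0.001]
force: [-6.7, -0.8, 17.9]
width: 0.127
gripper_force: 40.0
```

Emit:
move_arm(
  motion=[
    {"tx": 0,"ty": 0,"tz": 0,"twist": 0},
    {"tx": 0,"ty": 0,"tz": 0,"twist": 0},
    {"tx": 0,"ty": 0,"tz": 0,"twist": 0},
    {"tx": 0,"ty": 0,"tz": 0,"twist": 0},
    {"tx": 0,"ty": 0,"tz": -0.02,"twist": 0},
    {"tx": 0,"ty": 0,"tz": -0.04,"twist": 0},
    {"tx": 0,"ty": 0,"tz": -0.04,"twist": 0},
    {"tx": -0.04,"ty": 0,"tz": -0.03,"twist": 0},
    {"tx": -0.03,"ty": 0,"tz": -0.03,"twist": 0},
    {"tx": 0,"ty": 0,"tz": -0.02,"twist": 0},
    {"tx": 0,"ty": 0,"tz": 0,"twist": 0},
    {"tx": 0,"ty": 0,"tz": 0,"twist": 0},
  ],
  gripper=0.2,
)

```text
clock: 65.8
position: [0.4156, 0.0125, 0.2168]
ee_rot: [-3.141, -0.03, -0.002]
force: [-0.1, -0.1, -0.2]
width: 0.397
gripper_force: 0.0
```

Run:
```python
from h import *
im=arm.get_image('top');cal=arm.calibration('top');g=im.astype(int).min(2)
m=(g>170).astype(np.uint8);m[:,:288]=0;m[:,330:]=0;m[:172]=0;m[240:]=0
n,l,st,ce=cv2.connectedComponentsWithStats(m)
for i in range(1,n):
    if st[i][4]>60:
        W=np.array([at(cal,q,.007)[:2] for q in np.argwhere(l==i)[:,::-1]],np.float32)*1000;print('lifter plate',st[i],cv2.minAreaRect(W))
print('handle',place('top','carriage_handle'))
# scanner interior through the window: brown pixels
hsv=cv2.cvtColor(im,cv2.COLOR_RGB2HSV)[100:175,350:430]
m=((hsv[...,0]<19)|(hsv[...,0]>170))&(hsv[...,1]>35)&(hsv[...,2]>40)
for q in((.697,-.238),(.704,-.298),(.69,-.178)):
    u=proj('top',(*q,.08)).astype(int);print(u,im[u[1]-6:u[1]+7:3,u[0]-9:u[0]+10:3].tolist()[2])
togo(.48,.0,.2,1)
```

```text
lifter plate [304 182  14  35 351] ((542.7493896484375, 13.99302864074707), (117.31896209716797, 44.849525451660156), 1.1005631685256958)
handle [(0.55, array([388.5, 193.4]), array([ 0.5648, -0.2509]))]
[387 152] [[228, 227, 210], [232, 230, 212], [234, 231, 208], [236, 234, 215], [236, 233, 210], [236, 235, 213], [238, 235, 213]]
[405 150] [[226, 225, 208], [226, 225, 202], [232, 230, 207], [234, 231, 210], [234, 231, 205], [235, 233, 209], [236, 233, 211]]
[368 153] [[219, 221, 213], [228, 229, 218], [223, 220, 200], [229, 228, 213], [232, 230, 212], [234, 232, 210], [236, 234, 213]]
pos [0.4151 0.0122 0.2159] yaw 1.08 F [-0.  -0.1  0.2] t 65.9 w 0.396 j7 -1.64
  mm before twist [64.7 13.4 15.8] | twist deg 0.08 units 0.0009 | mm if twist first [64.7 13.3 15.8]
```

```bash
python3 -c "
from cell import arm
print(arm.sign_off())"
```

```text
the job is handed in; nothing more can be done
None
```

The job is handed in: all three specimens were measured centred on anvils of their own, the carriage was slid 110 mm to its home stop, and the lifter, knocked about 26 mm aside near the end, was set back near the middle of the mat. With the carriage home I couldn't see the specimens inside, so I'm relying on the slow, even slide to have kept them in place.

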